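# Find the empty pocket of the stock magazine by touch and load the last blank

### The job

One pocket of the grey stock magazine is still empty, hidden under its spring flap: first press on the flaps to feel which one swings well down, with no blank right under it. Then lift the steel blank out of the rusty cradle, stand it on the bright bench block and let go of it to take it by its other two sides, and load it down through that flap until it stands on the pocket's floor, fully below the magazine's top. Leave the tin and the round billet beside them standing where they are.

Things in the scene. Friction and masses are not known exactly. Their poses are not given: they have to be found in the camera images.
- magazine: Grey steel stock magazine, fixed: block 100 (x) x 256 (y) x 90 high, four pockets in a row along y, three holding a hidden standing blank, one empty; they look alike. Origin: centre of the underside. Between the pockets and at both ends of the row stand five guide fences, 8 thick, 100 long along x, up to 120 above the table, 54 clear between them.
- mouth0 (a point): Centre of the mouth of pocket 0, in the magazine's top face, 90 above the table (0 to 3 along the magazine's +y); axes as the magazine's. The pocket is 58 (x) x 36 (y), its floor 8 above the table. A blank fully home has its centre 44 below this point.
- flap0 (a joint): Flap over pocket 0: plate 56 (x) x 34 (y) x 3, flush with the top face, hinged on its -y edge, 17 from the mouth's centre; the +y edge swings down. Rad, 0 shut, 1.55 hanging. A light spring (under 3 N at the free edge) shuts it. Over a full pocket the hidden blank stops it at about 0.1 (3 to 4 mm at the edge). A loaded blank leaves it hanging open, which is fine.
- mouth1 (a point): Centre of the mouth of pocket 1, in the magazine's top face, 90 above the table (0 to 3 along the magazine's +y); axes as the magazine's. The pocket is 58 (x) x 36 (y), its floor 8 above the table. A blank fully home has its centre 44 below this point.
- flap1 (a joint): Flap over pocket 1: plate 56 (x) x 34 (y) x 3, flush with the top face, hinged on its -y edge, 17 from the mouth's centre; the +y edge swings down. Rad, 0 shut, 1.55 hanging. A light spring (under 3 N at the free edge) shuts it. Over a full pocket the hidden blank stops it at about 0.1 (3 to 4 mm at the edge). A loaded blank leaves it hanging open, which is fine.
- mouth2 (a point): Centre of the mouth of pocket 2, in the magazine's top face, 90 above the table (0 to 3 along the magazine's +y); axes as the magazine's. The pocket is 58 (x) x 36 (y), its floor 8 above the table. A blank fully home has its centre 44 below this point.
- flap2 (a joint): Flap over pocket 2: plate 56 (x) x 34 (y) x 3, flush with the top face, hinged on its -y edge, 17 from the mouth's centre; the +y edge swings down. Rad, 0 shut, 1.55 hanging. A light spring (under 3 N at the free edge) shuts it. Over a full pocket the hidden blank stops it at about 0.1 (3 to 4 mm at the edge). A loaded blank leaves it hanging open, which is fine.
- mouth3 (a point): Centre of the mouth of pocket 3, in the magazine's top face, 90 above the table (0 to 3 along the magazine's +y); axes as the magazine's. The pocket is 58 (x) x 36 (y), its floor 8 above the table. A blank fully home has its centre 44 below this point.
- flap3 (a joint): Flap over pocket 3: plate 56 (x) x 34 (y) x 3, flush with the top face, hinged on its -y edge, 17 from the mouth's centre; the +y edge swings down. Rad, 0 shut, 1.55 hanging. A light spring (under 3 N at the free edge) shuts it. Over a full pocket the hidden blank stops it at about 0.1 (3 to 4 mm at the edge). A loaded blank leaves it hanging open, which is fine.
- blank_center (a point): Centre (half-way up) of the loose blank: dark steel flat-bar piece with a sawn bright top, 50 (x) x 24 (y) x 76 high (z), about 0.7 kg, standing on end in the cradle at the start; the same size as the hidden ones. Fits a pocket with its 50 along the magazine's x, either way round.
- cradle: Rusty fixed cradle where the blank starts: base 100 (x) x 64 (y) x 6 thick, two cheeks 16 thick, 44 wide (y), tops 62 above the table, 3 clear of the blank's two narrow ends (x), so that there the blank can be gripped only on its broad faces (24 apart, along y); its top 20 stands above the cheeks. Origin: centre of the underside.
- block_top (a point): Centre of the top face of the bench block, a fixed bare bright steel plate 130 x 130 x 16 thick; 16 above the table.
- round_billet_center (a point): Bystander, leave alone: a standing round steel billet, 44 diameter, 85 high; point at its centre (mm).
- tin: Bystander, leave alone: a standing closed dark tin with a bright lid, 68 diameter, 70 high; origin at centre of its underside (mm).
There are look-alikes about, which are no part of the job. What is shaped like the part that bears block_top but pink or red is not meant. What is shaped like the part that bears blank_center but blue is not meant.

How it is judged:
By the outcome, as a careful person would: the job done as asked, in the order asked, and still so for the second after the job is handed in, with the robot touching nothing.
It also fails if it takes over 72 s, if anything falls off the work surface, if the arm or the gripper's body presses on something with over 40 N, if the wrist force passes 120 N, or if a joint passes its speed limit or range.

### The arm

A 7-joint arm with a two-finger parallel gripper is mounted at the origin on the work surface. World frame = base frame: x ahead of the robot, y to its left, z up, the work surface at z = 0. Lengths are in mm, angles in rad, forces in N, time in s.
With the tool pointing down it reaches from about 400 to 875 mm from the base axis. Payload 4.4 kg.
Tool frame: the origin (TCP) lies between the finger pads; the fingertips stand 11 mm ahead of it and the grasp point (between the pads) lies 8 mm behind it; y points along the fingers, x is the direction in which the jaws open and shut, and the axes are right-handed (so a half turn about y gives the same grasp; the last joint's range is limited). The gripper opens to 85 mm and grips with 20 to 120 N. Pads are 22 mm wide; open, the fingers measure 114 mm over their backs; the gripper's body (76 mm by 85 mm) begins 54 mm behind the grasp point. The pads swing forward as they close: fully open they stand 13 mm farther back than shut.
Start: joints at [1.208, 0.628, 0.038, 1.517, -0.027, 0.996, -0.02], TCP at [190.127, -621.586, 242.313] pointing down, gripper open.
Joint ranges: [-3.06, 3.06], [-0.37, 2.12], [-1.25, 1.32], [0.18, 2.47], [-1.1, 4.24], [0.23, 1.98], [-2.94, 2.94]. Speed limits (rad/s): [2.57, 2.57, 3.14, 3.14, 3.14, 3.14, 3.14].

### API

Orientations are given as [roll, pitch, yaw] about the fixed x, y, z axes, in that order (R = Rz(yaw) Ry(pitch) Rx(roll)).
In Python, from cell import * gives the robot as it stands.
- The arm moves only by the shell command python3 -m jog 'ROWS'. ROWS is JSON, a list of rows, each an object of numbers: "x", "y", "z": the shift along the tool's x, y, z in mm; "ax", "ay", "az": the turn, a rotation vector about the tool's x, y, z in rad; "grip": the finger opening in mm, from 0 to 85.4. In form: [{"x": .., "y": .., "z": .., "ax": .., "ay": .., "az": .., "grip": ..}, ...]. A call has 1 to 5 rows; each row is the pose to reach, as a shift and turn from the pose commanded when the call began, along the tool's axes at that moment; what a row does not reach only later rows make up. A row lasts 1/10 s, in which the tool goes at most 50 mm and 8.59 degrees, less where a joint would pass 70% of its speed; a pose out of reach is approached as far as the arm can. A call with a gripper value outside its range is refused whole. The fingers move at their own pace and stop on an object; the grip force is fixed at half the most. Time passes only in rows, so rows that repeat a pose let the fingers close. It gives the time, the measured TCP pose, the force and the opening at its end, in the units of the state.
- read_state(): the state, without advancing time (a new reading comes with each control period).
- get_image(name): name is "scene" or "top" or "wrist"; returns a dict with "color" (400x640x3 uint8, red, green, blue), "vfov" (degrees; the focal length in pixels is half the picture's height over the tangent of half this angle, whatever the lens; pixels are square), "cx", "cy" (the principal point, pixels), "k1" (the pictures are not rectified: a ray, as slopes to the right and down, at radius r is drawn at 1 + k1 r^2 times it, then the intrinsics apply), "camera_from_world" (4x4, takes a point from world to camera coordinates). Camera axes: x right, y down, z forward; pixel columns grow to the right and rows downward; lengths in mm; the calibration is good to about 2 mm. A picture is of the moment at which its call begins. There is no depth.
- finish_job(): hands the job in, once; it reports no verdict.
The state is a dict: "clock": time; "qpos": joint angles; "qd": joint speeds; "tau": joint torques, N m; "eef_pos": TCP position; "tool_rot": TCP orientation; "force": force on the tool from outside, world axes, zero at the start; "torque": the same for the moment, N m; "width": finger opening in mm.
Only numpy, scipy, OpenCV 4.12 (cv2) and the standard library are available. Lean on these libraries where they do the work, as an engineer would, in place of code of your own. Each camera call takes 0.05 s, during which the arm holds its last target.

## Working session

There is one attempt and no reset: what is moved stays moved. The work goes in short steps, Python scripts to look and compute and a shell command to move; the robot and the scene stay as the last step left them, time stands still between calls to the robot, and variables do not carry over. Pictures are saved under pics/ and viewed, and the job is handed in when it is done.

```bash
ls; mkdir -p pics; python3 - <<'E'
from cell import *
import cv2
print(read_state())
for n in ("scene","top","wrist"):
    im=get_image(n); cv2.imwrite(f"pics/{n}0.png",im["color"][:,:,::-1]); print(n,im["vfov"],im["cx"],im["cy"],im["k1"],im["camera_from_world"])
E
```

```text
pics
{'clock': 0.0, 'qpos': array([ 1.20818953,  0.62931226,  0.03846613,  1.51837964, -0.02703115,
        0.9963033 , -0.01995835]), 'qd': array([ 0.00060507,  0.00010984,  0.00081435,  0.0005686 , -0.00074778,
        0.0001414 ,  0.00045317]), 'tau': array([ 3.68705187e-04, -5.63404763e+01,  1.22640342e+00, -1.93445385e+01,
        1.10383920e-02,  1.05005750e-02, -3.19934850e-05]), 'eef_pos': array([ 189.94897608, -620.98940361,  241.40773807]), 'tool_rot': array([-1.57080776,  0.00188402, -1.27398466]), 'force': array([0.25483621, 0.18163487, 0.46527447]), 'torque': array([-0.02172537, -0.01029825, -0.00906919]), 'width': 85.34250268762858}
scene 45.44781084531883 312.70400220037766 196.45868163877486 0.03381997202476238 [[-7.45966172e-01  6.65951909e-01 -6.52111696e-03  4.06212788e+02]
 [ 3.70822085e-01  4.07203189e-01 -8.34671519e-01 -8.38696296e+01]
 [-5.53195672e-01 -6.25054892e-01 -5.50709480e-01  1.44446762e+03]
 [ 0.00000000e+00  0.00000000e+00  0.00000000e+00  1.00000000e+00]]
top 56.113180013401 314.84146933586794 200.80117460854385 0.0017098444668539263 [[ 6.37311808e-03 -9.99964029e-01 -5.59679458e-03 -7.18671104e+01]
 [-9.82295027e-01 -5.21236904e-03 -1.87268021e-01  4.52402942e+02]
 [ 1.87232112e-01  6.69118469e-03 -9.82292912e-01  9.69859949e+02]
 [ 0.00000000e+00  0.00000000e+00  0.00000000e+00  1.00000000e+00]]
wrist 65.12809941104238 316.320323316462 200.4111333959179 0.009332323852332566 [[ 2.92300404e-01 -9.56324244e-01 -2.10090694e-03 -6.50064101e+02]
 [-9.03272750e-01 -2.76805432e-01  3.27836989e-01 -4.39304293e+01]
 [-3.14100003e-01 -9.39291924e-02 -9.44731970e-01  3.81267434e+02]
 [ 0.00000000e+00  0.00000000e+00  0.00000000e+00  1.00000000e+00]]
```

View pics/scene0.png

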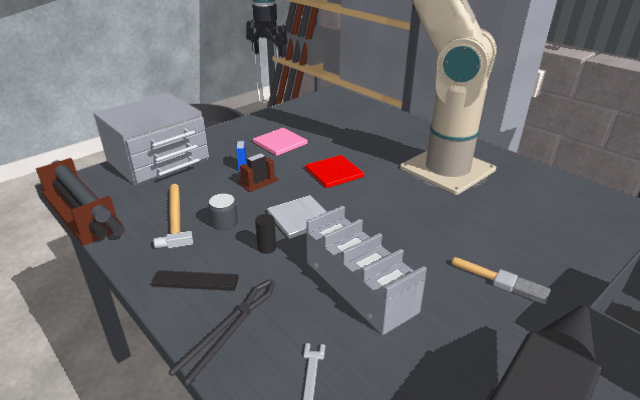

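View pics/top0.png

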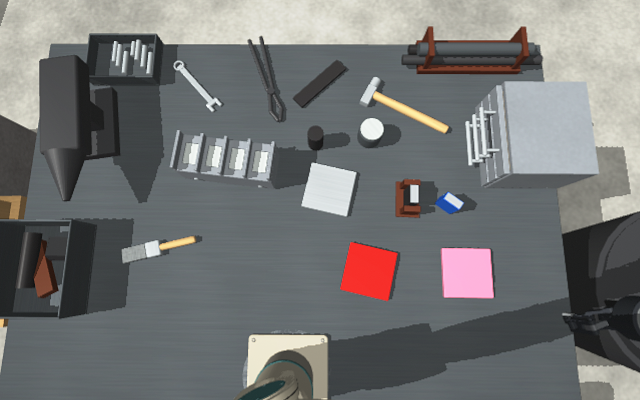

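View pics/wrist0.png

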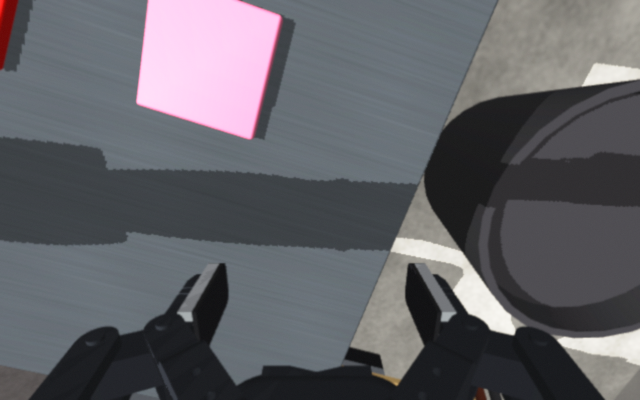

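```bash
cat > h.py <<'E'
import numpy as np, cv2
from cell import *
def K(im): return 200/np.tan(np.radians(im["vfov"])/2)
def ray(im,u,v):
    f=K(im); d=np.array([(u-im["cx"])/f,(v-im["cy"])/f]); s=d.copy()
    for _ in range(20): s=d/(1+im["k1"]*(s@s))
    T=im["camera_from_world"]; R=T[:3,:3]; 
    return -R.T@T[:3,3], R.T@np.array([s[0],s[1],1])
def onz(im,u,v,z):
    o,d=ray(im,u,v); return o+d*(z-o[2])/d[2]
def proj(im,p):
    T=im["camera_from_world"]; c=T[:3,:3]@np.asarray(p,float)+T[:3,3]; s=c[:2]/c[2]
    s=s*(1+im["k1"]*(s@s)); return K(im)*s+[im["cx"],im["cy"]]
def save(im,name,crop=None,k=1):
    c=im["color"][:,:,::-1]
    if crop: x0,y0,x1,y1=crop; c=c[y0:y1,x0:x1]
    cv2.imwrite("pics/"+name,cv2.resize(c,None,fx=k,fy=k,interpolation=cv2.INTER_CUBIC))
E
python3 - <<'E'
from h import *
t=get_image("top"); s=get_image("scene")
import pickle; pickle.dump((t,s),open("im0.pkl","wb"))
save(t,"t_mag.png",(160,115,300,205),5)
save(t,"t_mid.png",(290,110,490,230),4)
save(s,"s_mag.png",(290,190,440,340),4)
save(s,"s_cr.png",(190,120,340,250),4)
E
```

```text
(no output)
```

View pics/t_mag.png

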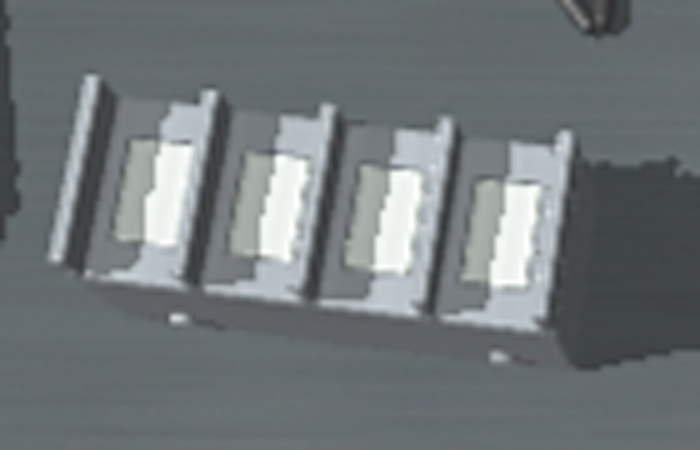

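View pics/t_mid.png

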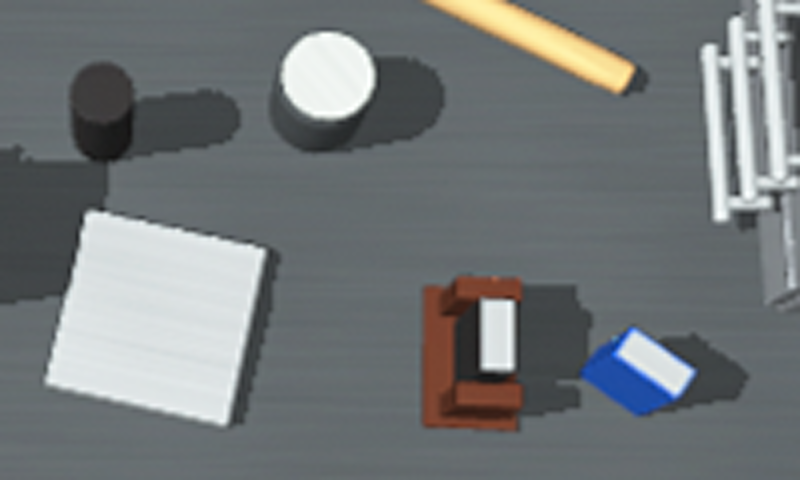

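View pics/s_mag.png

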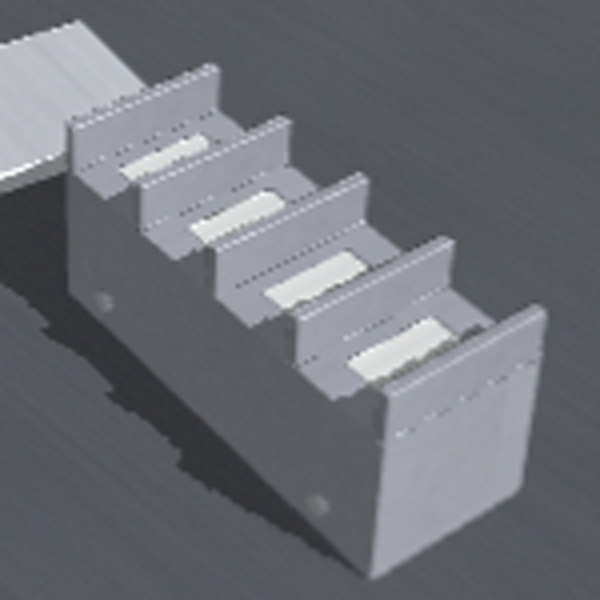

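View pics/s_cr.png

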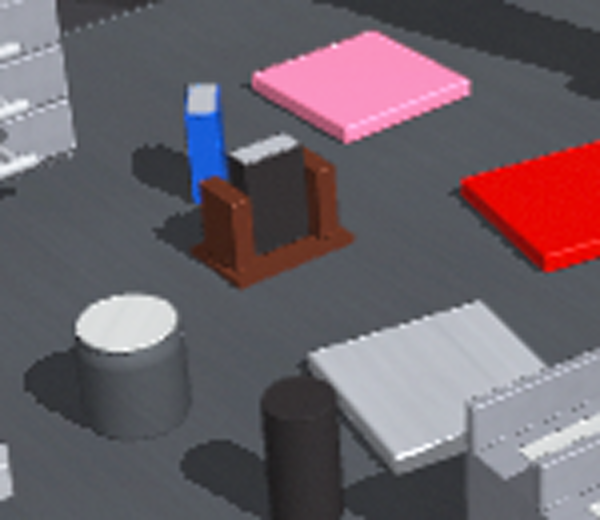

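```bash
python3 - <<'E'
from h import *
import pickle
t,s=pickle.load(open("im0.pkl","rb"))
def blobs(im,roi,cond,amin):
    c=im["color"].astype(int); m=np.zeros(c.shape[:2],np.uint8)
    x0,y0,x1,y1=roi; m[y0:y1,x0:x1]=cond(c[y0:y1,x0:x1]).astype(np.uint8)
    n,l,st,ce=cv2.connectedComponentsWithStats(m,connectivity=4)
    return [(st[i,4],ce[i],np.argwhere(l==i)[:,::-1].astype(np.float32)) for i in range(1,n) if st[i,4]>amin]
fl=lambda c:(c[...,0]>=c[...,2]-1)&(c.min(-1)>125)
C=[]
for a,ce,p in blobs(t,(160,115,300,205),fl,60):
    P=np.array([onz(t,*q,90)[:2] for q in p]).astype(np.float32)
    r=cv2.minAreaRect(P); C.append(P.mean(0)); print("topflap",a,ce,onz(t,*ce,90).round(1),[np.round(x,1) for x in r])
for a,ce,p in blobs(s,(290,190,440,340),fl,40):
    P=np.array([onz(s,*q,90)[:2] for q in p]).astype(np.float32)
    r=cv2.minAreaRect(P); print("scflap",a,ce,onz(s,*ce,90).round(1),[np.round(x,1) for x in r])
br=lambda c:(c.min(-1)>150)
for nm,im,roi,z in (("block top",t,(295,155,365,220),16),("block sc",s,(262,190,345,240),16),("blank top",t,(404,180,425,208),82),("blank sc",s,(240,150,270,165),82),("tin top",t,(355,112,388,150),70),("tin sc",s,(205,190,240,212),70)):
    for a,ce,p in blobs(im,roi,br,15):
        P=np.array([onz(im,*q,z)[:2] for q in p]).astype(np.float32)
        print(nm,a,ce.round(1),onz(im,*ce,z).round(1),[np.round(x,1) for x in cv2.minAreaRect(P)])
E
```

```text
topflap 78 [192.92307692 153.73076923] [568.4 252.7  90. ] [array([569.7, 255.1]), array([19.7, 53.2]), np.float64(84.6)]
topflap 87 [216.         155.03448276] [565.1 191.6  90. ] [array([564.4, 190.6]), array([20.8, 48.7]), np.float64(69.3)]
topflap 80 [239.7625 158.525 ] [555.8 128.5  90. ] [array([554.4, 132.2]), array([21.9, 51.9]), np.float64(84.0)]
topflap 70 [263.1        159.92857143] [552.3  67.   90. ] [array([552.5,  68.3]), array([17.5, 45.4]), np.float64(83.3)]
block top 2099 [328.6 189. ] [ 491.6 -107.    16. ] [array([ 492.7, -106.9]), array([129. , 129.8]), np.float64(77.3)]
block sc 2081 [309.4 218.2] [490.6 -72.7  16. ] [array([479.3, -60.2]), array([209.4, 178.1]), np.float64(77.2)]
blank top 152 [414.  193.4] [ 466.2 -326.7   82. ] [array([ 466.2, -326.8]), array([20.8, 45.5]), np.float64(87.7)]
blank sc 48 [255.7 156.6] [ 467.1 -326.8   82. ] [array([ 466.5, -326.8]), array([17.1, 43.3]), np.float64(88.0)]
tin top 404 [371.6 128.5] [ 648.7 -222.4   70. ] [array([ 650., -222.]), array([60.5, 62.2]), np.float64(45.9)]
tin sc 283 [221.1 200.3] [ 651.2 -220.4   70. ] [array([ 651.5, -220.1]), array([57.7, 60.1]), np.float64(47.7)]
```

```bash
python3 - <<'E'
from h import *
import pickle
t,s=pickle.load(open("im0.pkl","rb"))
Q=[[(132,140),(193,142),(178,246),(113,240)],[(249,152),(310,156),(294,263),(230,257)],[(363,165),(423,170),(408,274),(346,265)],[(480,179),(543,183),(526,288),(464,280)]]
for q in Q:
    P=np.array([onz(t,160+(u-2)/5,115+(v-2)/5,90)[:2] for u,v in q]); print(P.round(1).tolist(),P.mean(0).round(1))
# fence tops: centre of ends, z120
for u,v in [(93,76),(211,92),(329,105),(447,118),(568,131)]: print("far",onz(t,160+(u-2)/5,115+(v-2)/5,120)[:2].round(1))
print("near",[onz(t,160+(u-2)/5,115+(v-2)/5,120)[:2].round(1) for u,v in [(59,262),(548,327)]])
# scene flaps: crop 4
for q in [[(120,172),(203,136),(210,150),(134,183)],[(190,231),(272,193),(288,207),(201,243)],[(264,293),(348,252),(366,268),(277,310)],[(348,362),(433,319),(456,334),(366,381)]]:
    P=np.array([onz(s,290+(u-2)/4,190+(v-2)/4,90)[:2] for u,v in q]); print(P.round(1).tolist(),P.mean(0).round(1))
E
```

```text
[[599.1, 273.2], [598.1, 240.7], [540.9, 244.9], [544.0, 279.3]] [570.5 259.5]
[[592.7, 210.6], [590.6, 178.2], [532.0, 183.4], [535.0, 217.2]] [562.6 197.4]
[[585.8, 149.8], [583.2, 118.0], [526.3, 123.5], [531.0, 156.1]] [556.6 136.9]
[[578.3, 87.7], [576.3, 54.3], [519.0, 61.5], [523.2, 94.0]] [549.2  74.4]
far [623.1 284.7]
far [614.6 223.1]
far [607.8 161.8]
far [601.1 100.6]
far [594.3  38.2]
near [array([523.4, 294.6]), array([490.7,  45.4])]
[[576.1, 58.5], [519.7, 65.4], [525.9, 77.3], [577.0, 70.7]] [549.7  68. ]
[[582.9, 120.0], [528.2, 126.7], [530.5, 140.6], [585.5, 130.8]] [556.8 129.5]
[[589.3, 179.6], [534.5, 186.6], [537.1, 201.1], [593.6, 192.7]] [563.6 190. ]
[[595.2, 240.9], [541.6, 248.5], [541.6, 262.9], [598.5, 255.2]] [569.2 251.9]
```

```bash
cat >> h.py <<'E'
from scipy.spatial.transform import Rotation as Ro
def go(x,y,z,yaw=None,st=None):
    """shift/turn in tool axes from the measured pose to TCP x,y,z with tool down and yaw in deg"""
    st=st or read_state(); R=Ro.from_euler("xyz",st["tool_rot"]).as_matrix()
    d=R.T@(np.array([x,y,z])-st["eef_pos"])
    yw=np.degrees(st["tool_rot"][2]) if yaw is None else yaw
    T=Ro.from_euler("xyz",[-np.pi/2,0,np.radians(yw)]).as_matrix()
    rv=Ro.from_matrix(R.T@T).as_rotvec()
    print("to",(x,y,z,yaw),"shift",d.round(1),"turn",rv.round(3))
E
python3 - <<'E'
from h import *
go(420,-380,250,-40); go(450,-380,250,-45)
E
```

```text
to (420, -380, 250, -40) shift [-163.5   -8.   290.5] turn [-0.    -0.576 -0.001]
to (450, -380, 250, -45) shift [-154.8   -8.   319.2] turn [-0.    -0.489 -0.001]
```

```bash
R='{"x":-110,"y":-12,"z":195,"ay":-0.5,"grip":0}'; true; python3 -m jog '[{"x":-110,"y":-12,"z":195,"ay":-0.5,"grip":0},{"x":-110,"y":-12,"z":195,"ay":-0.5,"grip":0},{"x":-110,"y":-12,"z":195,"ay":-0.5,"grip":0},{"x":-110,"y":-12,"z":195,"ay":-0.5,"grip":0},{"x":-110,"y":-12,"z":195,"ay":-0.5,"grip":0}]'; python3 -c "
from h import *
go(540,40,200,-6.6)"
```

```text
to (540, 40, 200, -6.6) shift [-530.    42.3  528.1] turn [-0.000e+00 -1.159e+00 -1.000e-03]$[0]: bad value
```

```bash
python3 -m jog '[{"x":-110,"y":-12,"z":195,"ax":0,"ay":-0.5,"az":0,"grip":0},{"x":-110,"y":-12,"z":195,"ax":0,"ay":-0.5,"az":0,"grip":0},{"x":-110,"y":-12,"z":195,"ax":0,"ay":-0.5,"az":0,"grip":0},{"x":-110,"y":-12,"z":195,"ax":0,"ay":-0.5,"az":0,"grip":0},{"x":-110,"y":-12,"z":195,"ax":0,"ay":-0.5,"az":0,"grip":0}]'; python3 -c "
from h import *
go(540,40,200,-6.6)"
```

```text
clock: 0.75
eef_pos: [348.5, -455.0, 254.7]
tool_rot: [-1.567, -0.0, -0.767]
force: [0.6, 0.4, -0.9]
width: 12.2
to (540, 40, 200, -6.6) shift [-205.7   56.3  489.1] turn [-0.003 -0.652  0.001]
```

```bash
python3 -m jog '[{"x":-100,"y":20,"z":230,"ax":0,"ay":-0.4,"az":0,"grip":0},{"x":-100,"y":20,"z":230,"ax":0,"ay":-0.4,"az":0,"grip":0},{"x":-100,"y":20,"z":230,"ax":0,"ay":-0.4,"az":0,"grip":0},{"x":-100,"y":20,"z":230,"ax":0,"ay":-0.4,"az":0,"grip":0},{"x":-100,"y":20,"z":230,"ax":0,"ay":-0.4,"az":0,"grip":0}]'; python3 -c "
from h import *
go(549,75,180,-6.6)"
```

```text
clock: 1.25
eef_pos: [433.5, -224.8, 234.5]
tool_rot: [-1.571, -0.001, -0.375]
force: [1.5, 0.1, -0.4]
width: 0.2
to (549, 75, 180, -6.6) shift [ -2.3  54.5 321.3] turn [ 0.    -0.259  0.001]
```

```bash
python3 -m jog '[{"x":-2,"y":20,"z":321,"ax":0,"ay":-0.26,"az":0,"grip":0},{"x":-2,"y":20,"z":321,"ax":0,"ay":-0.26,"az":0,"grip":0},{"x":-2,"y":20,"z":321,"ax":0,"ay":-0.26,"az":0,"grip":0},{"x":-2,"y":20,"z":321,"ax":0,"ay":-0.26,"az":0,"grip":0},{"x":-2,"y":20,"z":321,"ax":0,"ay":-0.26,"az":0,"grip":0}]'; python3 -c "
from h import *
go(549,75,140,-6.6)"
```

```text
clock: 1.75
eef_pos: [523.4, 8.1, 218.9]
tool_rot: [-1.571, -0.0, -0.114]
force: [1.3, -0.2, -0.1]
width: -0.1
to (549, 75, 140, -6.6) shift [17.8 78.9 69.4] turn [0.    0.001 0.   ]
```

```bash
python3 -m jog '[{"x":18,"y":50,"z":69.5,"ax":0,"ay":0,"az":0,"grip":0},{"x":18,"y":60,"z":69.5,"ax":0,"ay":0,"az":0,"grip":0},{"x":18,"y":68,"z":69.5,"ax":0,"ay":0,"az":0,"grip":0},{"x":18,"y":68,"z":69.5,"ax":0,"ay":0,"az":0,"grip":0}]'; python3 -c "
from h import *
w=get_image('wrist'); save(w,'w1.png'); t=get_image('scene'); save(t,'s1.png',(250,120,450,340),3)
st=read_state(); print(st['eef_pos'],st['force'])
for i,k in enumerate((-93,-31,31,93)): print(i,proj(w,[559.7+k*.1149,167.05+k*.9934,90]).round(0))
go(549,75,140,-6.6)"
```

```text
clock: 2.15
eef_pos: [547.3, 73.5, 149.3]
tool_rot: [-1.572, 0.004, -0.112]
force: [-0.1, -0.7, -0.2]
width: -0.1
[548.66041594  71.7173328  151.28519196] [-0.30494388 -0.22976653  0.39259639]
0 [320. 222.]
1 [321. 126.]
2 [322.   7.]
3 [ 323. -149.]
to (549, 75, 140, -6.6) shift [-0.  11.3  3.3] turn [ 0.001 -0.001  0.   ]
```

View pics/w1.png

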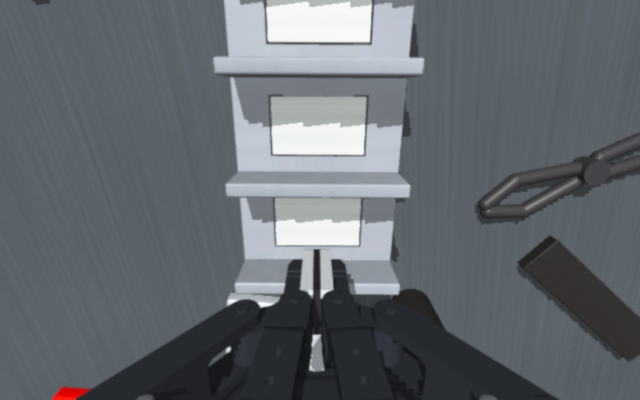

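View pics/s1.png

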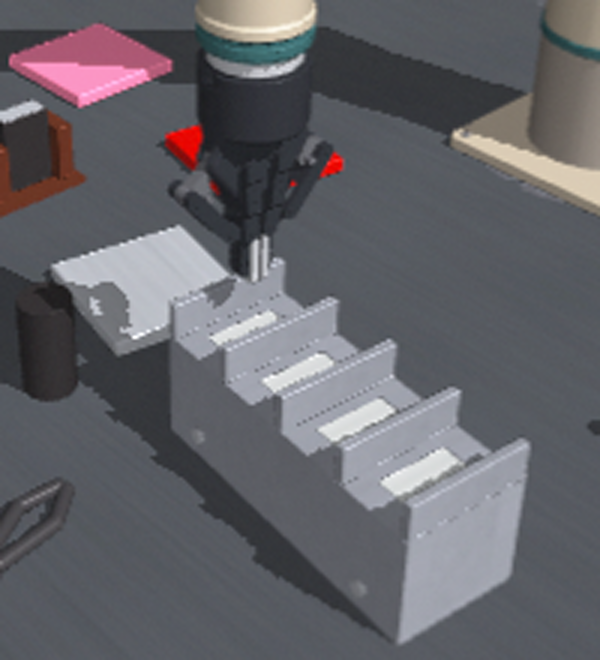

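```bash
python3 -m jog '[{"x":0,"y":20,"z":2,"ax":0,"ay":0,"az":0,"grip":0},{"x":0,"y":40,"z":2,"ax":0,"ay":0,"az":0,"grip":0},{"x":0,"y":45,"z":2,"ax":0,"ay":0,"az":0,"grip":0},{"x":0,"y":45,"z":2,"ax":0,"ay":0,"az":0,"grip":0}]'; python3 -c "
from h import *
w=get_image('wrist'); save(w,'w2.png')
for i in range(1): st=read_state(); print(st['eef_pos'],st['force'])"
```

```text
clock: 2.65
eef_pos: [548.9, 73.9, 106.4]
tool_rot: [-1.571, -0.0, -0.116]
force: [0.3, -0.2, -0.3]
width: 0.2
[549.39203562  74.34734148 106.87062086] [0.17590411 0.16584815 0.55549385]
```

View pics/w2.png

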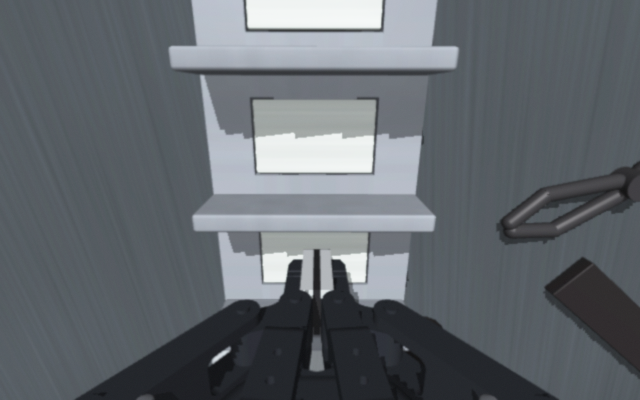

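```bash
python3 -m jog '[{"x":0,"y":3,"z":0,"ax":0,"ay":0,"az":0,"grip":0},{"x":0,"y":5,"z":0,"ax":0,"ay":0,"az":0,"grip":0},{"x":0,"y":7,"z":0,"ax":0,"ay":0,"az":0,"grip":0},{"x":0,"y":7,"z":0,"ax":0,"ay":0,"az":0,"grip":0}]';python3 -m jog '[{"x":0,"y":1.5,"z":0,"ax":0,"ay":0,"az":0,"grip":0},{"x":0,"y":1.5,"z":0,"ax":0,"ay":0,"az":0,"grip":0}]'
```

```text
clock: 3.1
eef_pos: [549.5, 75.3, 100.0]
tool_rot: [-1.571, -0.002, -0.114]
force: [-1.9, -0.7, 7.6]
width: -0.4
clock: 3.3
eef_pos: [549.5, 75.4, 99.7]
tool_rot: [-1.571, -0.002, -0.114]
force: [-4.0, -1.5, 18.2]
width: -0.1
```

```bash
python3 -m jog '[{"x":0,"y":1.5,"z":0,"ax":0,"ay":0,"az":0,"grip":0},{"x":0,"y":1.5,"z":0,"ax":0,"ay":0,"az":0,"grip":0}]'
```

```text
clock: 3.5
eef_pos: [549.6, 75.4, 99.6]
tool_rot: [-1.571, -0.003, -0.114]
force: [-7.1, -1.5, 30.4]
width: 0.1
```

```bash
python3 -m jog '[{"x":0,"y":-45,"z":0,"ax":0,"ay":0,"az":0,"grip":0},{"x":0,"y":-52,"z":20,"ax":0,"ay":0,"az":0,"grip":0},{"x":0,"y":-52,"z":62,"ax":0,"ay":0,"az":0,"grip":0},{"x":0,"y":-40,"z":62,"ax":0,"ay":0,"az":0,"grip":0},{"x":0,"y":-10,"z":62,"ax":0,"ay":0,"az":0,"grip":0}]';python3 -m jog '[{"x":0,"y":4,"z":0,"ax":0,"ay":0,"az":0,"grip":0},{"x":0,"y":7,"z":0,"ax":0,"ay":0,"az":0,"grip":0},{"x":0,"y":8.5,"z":0,"ax":0,"ay":0,"az":0,"grip":0},{"x":0,"y":8.5,"z":0,"ax":0,"ay":0,"az":0,"grip":0}]'
```

```text
clock: 4.0
eef_pos: [558.1, 139.8, 107.8]
tool_rot: [-1.567, -0.006, -0.111]
force: [0.3, -0.5, 0.0]
width: -0.2
clock: 4.4
eef_pos: [556.2, 137.0, 98.1]
tool_rot: [-1.57, -0.001, -0.114]
force: [-0.6, 0.5, 1.3]
width: 0.3
```

```bash
python3 -m jog '[{"x":0,"y":1.5,"z":0,"ax":0,"ay":0,"az":0,"grip":0},{"x":0,"y":1.5,"z":0,"ax":0,"ay":0,"az":0,"grip":0}]'
```

```text
clock: 4.6
eef_pos: [556.5, 136.8, 96.5]
tool_rot: [-1.57, -0.001, -0.114]
force: [-0.2, 0.0, 2.2]
width: -0.2
```

```bash
python3 -m jog '[{"x":0,"y":3,"z":0,"ax":0,"ay":0,"az":0,"grip":0},{"x":0,"y":5,"z":0,"ax":0,"ay":0,"az":0,"grip":0},{"x":0,"y":5,"z":0,"ax":0,"ay":0,"az":0,"grip":0}]'
```

```text
clock: 4.9
eef_pos: [556.6, 137.4, 90.9]
tool_rot: [-1.57, -0.001, -0.114]
force: [0.6, 1.3, 1.7]
width: -0.3
```

```bash
python3 -m jog '[{"x":0,"y":3,"z":0,"ax":0,"ay":0,"az":0,"grip":0},{"x":0,"y":5,"z":0,"ax":0,"ay":0,"az":0,"grip":0},{"x":0,"y":5,"z":0,"ax":0,"ay":0,"az":0,"grip":0}]'; python3 -c "
from h import *
w=get_image('wrist'); save(w,'w3.png',(180,180,460,320),2.8); t=get_image('scene'); save(t,'s3.png',(290,190,440,310),4);t=get_image('top'); save(t,'t3.png',(160,115,300,205),5)"
```

```text
clock: 5.2
eef_pos: [555.8, 137.2, 85.4]
tool_rot: [-1.571, 0.0, -0.114]
force: [1.1, 2.4, -0.7]
width: -0.0
```

View pics/w3.png

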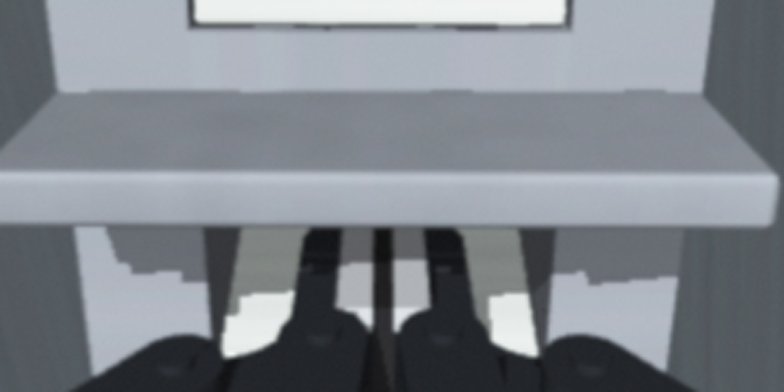

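View pics/s3.png

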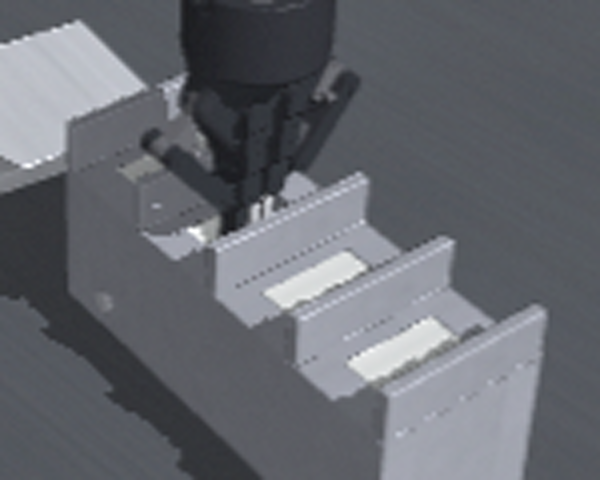

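View pics/t3.png

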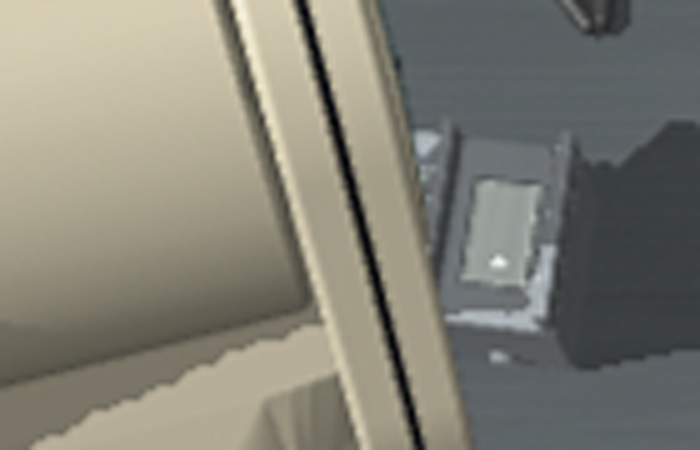

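```bash
python3 -m jog '[{"x":0,"y":-50,"z":0,"ax":0,"ay":0,"az":0,"grip":0},{"x":0,"y":-95,"z":-20,"ax":0,"ay":0,"az":0,"grip":0},{"x":0,"y":-110,"z":-65,"ax":0,"ay":0.15,"az":0,"grip":40},{"x":-15,"y":-110,"z":-115,"ax":0,"ay":0.3,"az":0,"grip":60},{"x":-30,"y":-110,"z":-160,"ax":0,"ay":0.45,"az":0,"grip":60}]'; python3 -c "
from h import *
go(466.7,-326.8,195,-92.2)"
```

```text
clock: 5.85
eef_pos: [507.0, -21.1, 196.4]
tool_rot: [-1.572, -0.001, -0.571]
force: [1.1, -0.3, -0.3]
width: 43.3
to (466.7, -326.8, 195, -92.2) shift [ 131.3    1.8 -279. ] turn [0.000e+00 1.038e+00 1.000e-03]
```

```bash
python3 -m jog '[{"x":18,"y":2,"z":-40,"ax":0,"ay":0.15,"az":0,"grip":50},{"x":37,"y":2,"z":-80,"ax":0,"ay":0.3,"az":0,"grip":50},{"x":56,"y":2,"z":-120,"ax":0,"ay":0.45,"az":0,"grip":50},{"x":75,"y":2,"z":-160,"ax":0,"ay":0.6,"az":0,"grip":50},{"x":94,"y":2,"z":-200,"ax":0,"ay":0.75,"az":0,"grip":50}]'; python3 -m jog '[{"x":58,"y":2,"z":-50,"ax":0,"ay":0.15,"az":0,"grip":50},{"x":86,"y":2,"z":-52,"ax":0,"ay":0.29,"az":0,"grip":50},{"x":86,"y":2,"z":-52,"ax":0,"ay":0.29,"az":0,"grip":50}]'; python3 -c "
from h import *
go(466.7,-326.8,150,-92.2)"
```

```text
clock: 6.35
eef_pos: [478.8, -239.8, 193.8]
tool_rot: [-1.573, 0.001, -1.321]
force: [0.9, 0.4, -0.4]
width: 50.1
clock: 6.65
eef_pos: [447.7, -342.8, 191.8]
tool_rot: [-1.573, -0.006, -1.618]
force: [0.3, -0.5, 0.4]
width: 50.3
to (466.7, -326.8, 150, -92.2) shift [-17.1  41.7  18.3] turn [ 0.002 -0.009  0.006]
```

```bash
python3 -m jog '[{"x":-17,"y":20,"z":18.5,"ax":0,"ay":-0.009,"az":0,"grip":50},{"x":-17,"y":40,"z":18.5,"ax":0,"ay":-0.009,"az":0,"grip":50},{"x":-17,"y":40,"z":18.5,"ax":0,"ay":-0.009,"az":0,"grip":50}]'; python3 -c "
from h import *
w=get_image('wrist'); save(w,'w4.png')
for p in [(466.7,-326.8,82)]: print(proj(w,p))
c=w['color'].astype(int)
go(466.7,-326.8,66,-92.2)"
```

```text
clock: 6.95
eef_pos: [469.1, -315.8, 149.4]
tool_rot: [-1.577, 0.004, -1.593]
force: [-0.3, 0.3, -0.0]
width: 49.9
[330.58645262 222.84072497]
to (466.7, -326.8, 66, -92.2) shift [10.  84.7 -2.2] turn [ 0.004  0.015 -0.002]
```

View pics/w4.png

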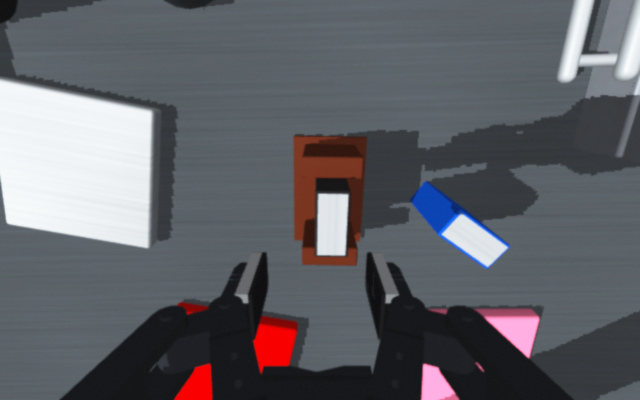

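```bash
python3 -m jog '[{"x":6,"y":20,"z":-2,"ax":0.003,"ay":0.012,"az":0,"grip":50},{"x":10,"y":35,"z":-2,"ax":0.003,"ay":0.015,"az":0,"grip":50},{"x":10,"y":35,"z":-2,"ax":0.003,"ay":0.015,"az":0,"grip":50},{"x":10,"y":35,"z":-2,"ax":0.003,"ay":0.015,"az":0,"grip":50}]'; python3 -c "
from h import *
w=get_image('wrist'); save(w,'w5.png')
print(proj(w,(466.7,-326.8,82)))
go(466.7,-326.8,66,-92.2)"
```

```text
clock: 7.4
eef_pos: [468.6, -328.1, 117.2]
tool_rot: [-1.568, 0.0, -1.61]
force: [-0.4, 0.7, 0.8]
width: 49.7
[311.93491192 244.85133997]
to (466.7, -326.8, 66, -92.2) shift [-1.1 51.5 -2.5] turn [-0.004 -0.001  0.   ]
```

View pics/w5.png

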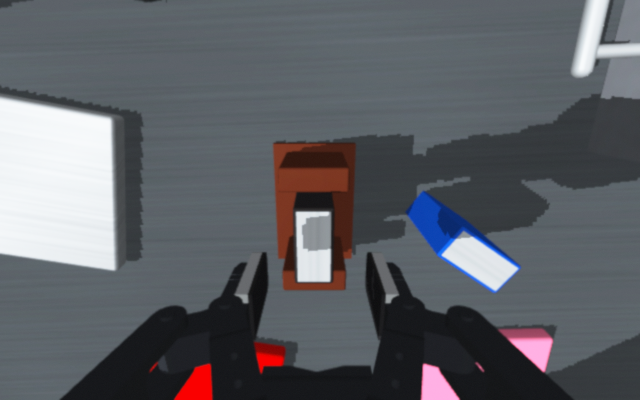

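```bash
python3 -m jog '[{"x":-0.5,"y":25,"z":-2,"ax":0,"ay":0,"az":0,"grip":50},{"x":-0.5,"y":40,"z":-2,"ax":0,"ay":0,"az":0,"grip":50},{"x":-0.5,"y":49,"z":-2,"ax":0,"ay":0,"az":0,"grip":50},{"x":-0.5,"y":49,"z":-2,"ax":0,"ay":0,"az":0,"grip":50}]'; python3 -c "
from h import *
w=get_image('wrist'); save(w,'w6.png')
s=get_image('scene'); save(s,'s6.png',(190,100,340,230),4)"
```

```text
clock: 7.85
eef_pos: [466.8, -326.9, 67.5]
tool_rot: [-1.569, 0.001, -1.61]
force: [0.2, 1.2, -0.7]
width: 49.8
```

View pics/w6.png

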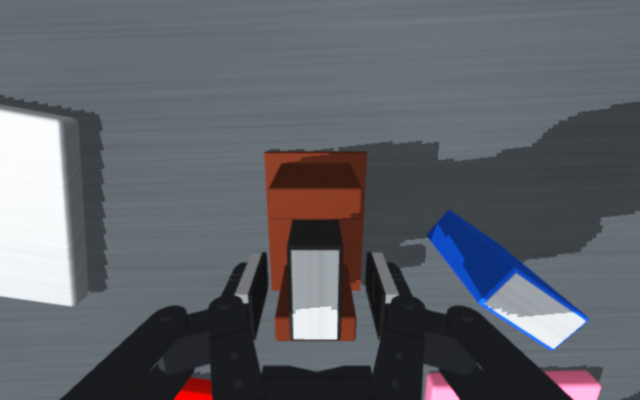

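View pics/s6.png

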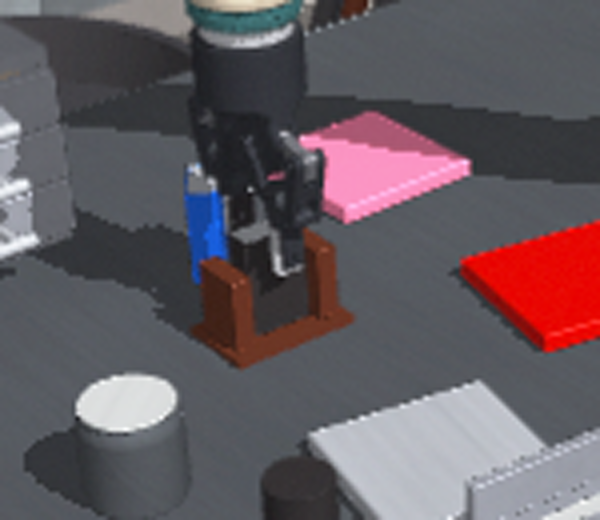

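```bash
python3 -m jog '[{"x":0,"y":0,"z":0,"ax":0,"ay":0,"az":0,"grip":0},{"x":0,"y":0,"z":0,"ax":0,"ay":0,"az":0,"grip":0},{"x":0,"y":0,"z":0,"ax":0,"ay":0,"az":0,"grip":0},{"x":0,"y":0,"z":0,"ax":0,"ay":0,"az":0,"grip":0},{"x":0,"y":0,"z":0,"ax":0,"ay":0,"az":0,"grip":0}]'; python3 -m jog '[{"x":0,"y":-10,"z":0,"ax":0,"ay":0,"az":0,"grip":0},{"x":0,"y":-30,"z":0,"ax":0,"ay":0,"az":0,"grip":0},{"x":0,"y":-60,"z":0,"ax":0,"ay":0,"az":0,"grip":0},{"x":0,"y":-95,"z":0,"ax":0,"ay":0,"az":0,"grip":0},{"x":0,"y":-95,"z":0,"ax":0,"ay":0,"az":0,"grip":0}]'; python3 -c "
from h import *
s=get_image('scene'); save(s,'s7.png',(190,60,340,230),3.5)
go(491.6,-107,166,-96.6)"
```

```text
clock: 8.45
eef_pos: [467.5, -327.3, 68.9]
tool_rot: [-1.567, -0.0, -1.61]
force: [-0.7, 1.2, 6.1]
width: 23.0
clock: 8.95
eef_pos: [468.7, -329.0, 166.8]
tool_rot: [-1.561, -0.004, -1.61]
force: [1.6, -1.4, -6.9]
width: 23.3
to (491.6, -107, 166, -96.6) shift [-221.8   -2.    15.4] turn [-0.006  0.076  0.002]
```

View pics/s7.png

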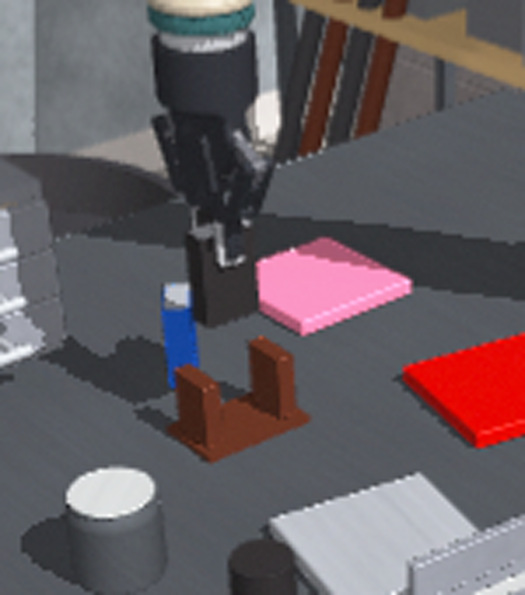

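```bash
python3 -m jog '[{"x":-44,"y":0,"z":3,"ax":0,"ay":0.015,"az":0,"grip":0},{"x":-88,"y":0,"z":6,"ax":0,"ay":0.03,"az":0,"grip":0},{"x":-132,"y":0,"z":9,"ax":0,"ay":0.045,"az":0,"grip":0},{"x":-176,"y":0,"z":12,"ax":0,"ay":0.06,"az":0,"grip":0},{"x":-222,"y":0,"z":15.5,"ax":0,"ay":0.076,"az":0,"grip":0}]'; python3 -m jog '[{"x":0,"y":25,"z":0,"ax":0,"ay":0,"az":0,"grip":0},{"x":0,"y":50,"z":0,"ax":0,"ay":0,"az":0,"grip":0},{"x":0,"y":60,"z":0,"ax":0,"ay":0,"az":0,"grip":0},{"x":0,"y":60,"z":0,"ax":0,"ay":0,"az":0,"grip":0}]'; python3 -c "
from h import *
go(491.6,-107,78.5,-96.6)"
```

```text
clock: 9.5
eef_pos: [489.0, -104.4, 160.9]
tool_rot: [-1.572, 0.0, -1.688]
force: [1.0, 0.6, -7.5]
width: 22.8
clock: 9.9
eef_pos: [488.7, -105.9, 100.6]
tool_rot: [-1.574, 0.0, -1.687]
force: [-0.5, -0.1, -7.9]
width: 23.1
to (491.6, -107, 78.5, -96.6) shift [ 0.8 22.1  3.1] turn [ 0.003 -0.001 -0.   ]
```

Lower slowly, watching the force.

```bash
python3 -m jog '[{"x":0,"y":10,"z":3,"ax":0.003,"ay":0,"az":0,"grip":0},{"x":0,"y":17,"z":3,"ax":0.003,"ay":0,"az":0,"grip":0},{"x":0,"y":19,"z":3,"ax":0.003,"ay":0,"az":0,"grip":0},{"x":0,"y":19,"z":3,"ax":0.003,"ay":0,"az":0,"grip":0}]';  python3 -m jog '[{"x":0,"y":1.5,"z":0,"ax":0,"ay":0,"az":0,"grip":0},{"x":0,"y":1.5,"z":0,"ax":0,"ay":0,"az":0,"grip":0}]'; python3 -m jog '[{"x":0,"y":1.5,"z":0,"ax":0,"ay":0,"az":0,"grip":0},{"x":0,"y":1.5,"z":0,"ax":0,"ay":0,"az":0,"grip":0}]'
```

```text
clock: 10.3
eef_pos: [493.9, -106.5, 83.8]
tool_rot: [-1.565, 0.0, -1.686]
force: [-0.9, 0.4, -7.2]
width: 22.8
clock: 10.5
eef_pos: [494.3, -106.4, 82.7]
tool_rot: [-1.564, 0.0, -1.686]
force: [0.1, -0.3, -7.8]
width: 22.4
clock: 10.7
eef_pos: [494.1, -106.4, 81.0]
tool_rot: [-1.565, 0.0, -1.686]
force: [-0.8, 0.3, -8.5]
width: 22.6
```

```bash
python3 -m jog '[{"x":0,"y":1.5,"z":0,"ax":-0.005,"ay":0,"az":0,"grip":0},{"x":0,"y":1.5,"z":0,"ax":-0.005,"ay":0,"az":0,"grip":0}]'; python3 -m jog '[{"x":0,"y":1,"z":0,"ax":0,"ay":0,"az":0,"grip":0},{"x":0,"y":1,"z":0,"ax":0,"ay":0,"az":0,"grip":0}]'
```

```text
clock: 10.9
eef_pos: [494.3, -106.4, 79.3]
tool_rot: [-1.57, 0.0, -1.686]
force: [1.2, 0.3, -8.5]
width: 22.9
clock: 11.1
eef_pos: [494.3, -106.4, 79.0]
tool_rot: [-1.569, 0.0, -1.686]
force: [-1.0, 0.8, -0.1]
width: 22.5
```

Contact. Open in place, look, then rise.

```bash
python3 -m jog '[{"x":0,"y":0.3,"z":0,"ax":0,"ay":0,"az":0,"grip":26},{"x":0,"y":0.3,"z":0,"ax":0,"ay":0,"az":0,"grip":32},{"x":0,"y":0,"z":0,"ax":0,"ay":0,"az":0,"grip":45},{"x":0,"y":0,"z":0,"ax":0,"ay":0,"az":0,"grip":50}]'; python3 -m jog '[{"x":0,"y":-15,"z":0,"ax":0,"ay":0,"az":0,"grip":50},{"x":0,"y":-50,"z":0,"ax":0,"ay":0,"az":0,"grip":60},{"x":0,"y":-75,"z":0,"ax":0,"ay":0,"az":0,"grip":80},{"x":0,"y":-75,"z":0,"ax":0,"ay":0,"az":0,"grip":80}]'; python3 -c "
from h import *
w=get_image('wrist'); save(w,'w8.png'); print(read_state()['eef_pos'])
s=get_image('scene'); save(s,'s8.png',(230,120,380,270),3.5)"
```

```text
clock: 11.5
eef_pos: [494.4, -106.5, 78.7]
tool_rot: [-1.569, 0.0, -1.686]
force: [-0.4, -0.9, 1.1]
width: 49.7
clock: 11.9
eef_pos: [496.4, -107.0, 156.5]
tool_rot: [-1.563, -0.0, -1.686]
force: [0.7, -0.6, -0.3]
width: 80.1
[ 495.29264328 -106.63543088  154.94795748]
```

View pics/w8.png

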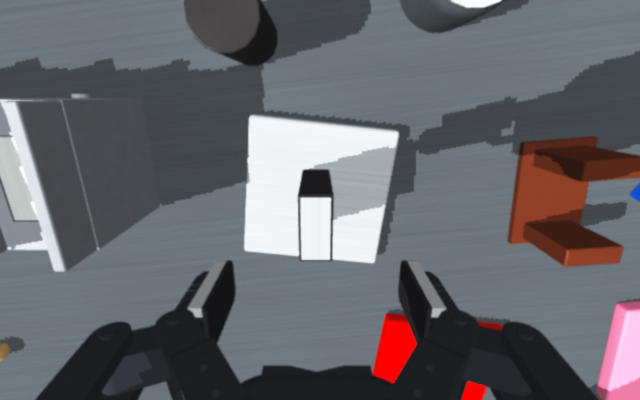

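View pics/s8.png

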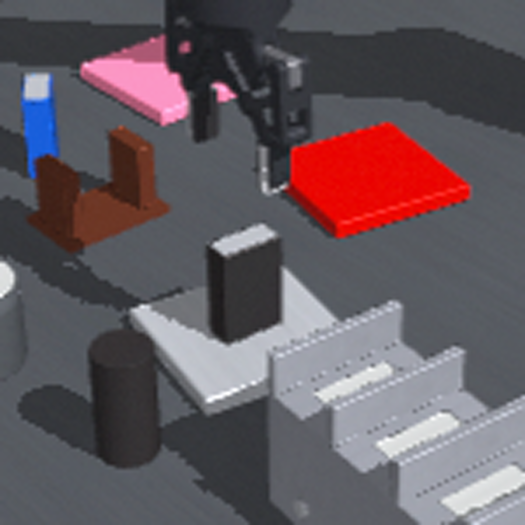

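```bash
python3 -c "
from h import *
w=get_image('wrist')
c=w['color'].astype(int); m=(c.min(-1)<60)
for q in [(300,196),(332.5,196),(332,261),(299.5,261),(316,228.5)]: print(onz(w,*q,92).round(1))
P=np.array([onz(w,*q,92)[:2] for q in [(300,196),(332.5,196),(332,261),(299.5,261)]]);print(np.degrees(np.arctan2(*(P[0]-P[3])[::-1])),np.degrees(np.arctan2(*(P[1]-P[2])[::-1])))
x,y=P.mean(0); print(x,y); go(x,y,155,-6.6)"
```

```text
[515.1 -99.6  92. ]
[ 512.7 -120.6   92. ]
[ 465.  -115.5   92. ]
[467.6 -92.9  92. ]
[ 491.  -107.2   92. ]
-7.990704522263531 -6.063579190657082
490.10453018895396 -107.1393249375317
to (np.float64(490.10453018895396), np.float64(-107.1393249375317), 155, -6.6) shift [ 1.3 -1.9 -3.5] turn [-1.000e-03 -1.571e+00  0.000e+00]
```

```bash
python3 -m jog '[{"x":0,"y":-3,"z":0,"ax":0,"ay":-0.145,"az":0,"grip":80},{"x":0,"y":-3,"z":-2,"ax":0,"ay":-0.29,"az":0,"grip":80},{"x":0,"y":-3,"z":-4,"ax":0,"ay":-0.435,"az":0,"grip":80},{"x":0,"y":-3,"z":-4,"ax":0,"ay":-0.58,"az":0,"grip":80},{"x":0,"y":-3,"z":-4,"ax":0,"ay":-0.725,"az":0,"grip":80}]'; python3 -m jog '[{"x":0,"y":0,"z":0,"ax":0,"ay":-0.145,"az":0,"grip":80},{"x":0,"y":0,"z":0,"ax":0,"ay":-0.29,"az":0,"grip":80},{"x":0,"y":0,"z":0,"ax":0,"ay":-0.435,"az":0,"grip":80},{"x":0,"y":0,"z":0,"ax":0,"ay":-0.58,"az":0,"grip":80},{"x":0,"y":0,"z":0,"ax":0,"ay":-0.725,"az":0,"grip":80}]'; python3 -m jog '[{"x":0,"y":0,"z":0,"ax":0,"ay":-0.122,"az":0,"grip":80},{"x":0,"y":0,"z":0,"ax":0,"ay":-0.122,"az":0,"grip":80},{"x":0,"y":0,"z":0,"ax":0,"ay":-0.122,"az":0,"grip":80}]'; python3 -c "
from h import *
w=get_image('wrist'); save(w,'w9.png'); print(proj(w,(490.5,-107,92)))
go(490.5,-107.1,92,-6.6)"
```

```text
clock: 12.55
eef_pos: [489.1, -105.7, 155.1]
tool_rot: [-1.572, 0.002, -0.955]
force: [-0.4, 0.1, 0.3]
width: 80.0
clock: 13.05
eef_pos: [489.2, -105.7, 155.1]
tool_rot: [-1.57, 0.002, -0.23]
force: [-0.4, -0.1, 0.4]
width: 80.0
clock: 13.35
eef_pos: [489.4, -105.9, 155.6]
tool_rot: [-1.57, 0.001, -0.117]
force: [-0.5, 0.2, 0.6]
width: 79.9
[319.16835513 223.22457462]
to (490.5, -107.1, 92, -6.6) shift [ 1.  63.8 -1.1] turn [-0.001 -0.002 -0.   ]
```

View pics/w9.png

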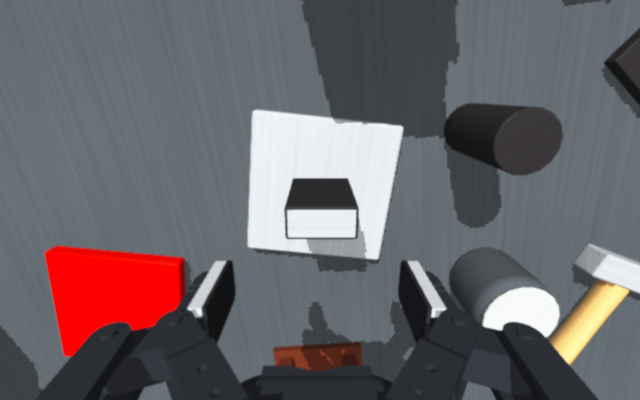

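```bash
python3 -m jog '[{"x":2,"y":35,"z":-1,"ax":0,"ay":0,"az":0,"grip":80},{"x":2,"y":55,"z":-1,"ax":0,"ay":0,"az":0,"grip":80},{"x":2,"y":70,"z":-1,"ax":0,"ay":0,"az":0,"grip":80},{"x":2,"y":70,"z":-1,"ax":0,"ay":0,"az":0,"grip":70}]'; python3 -c "
from h import *
w=get_image('wrist'); save(w,'w10.png')
s=get_image('scene'); save(s,'s10.png',(230,120,380,270),3.5)
go(490.5,-107.1,84,-6.6)"
```

```text
clock: 13.8
eef_pos: [490.5, -106.8, 84.6]
tool_rot: [-1.571, 0.003, -0.115]
force: [-0.9, 0.3, -0.8]
width: 70.0
to (490.5, -107.1, 84, -6.6) shift [-1.5  2.5 -0.3] turn [-0.     0.001  0.001]
```

View pics/w10.png

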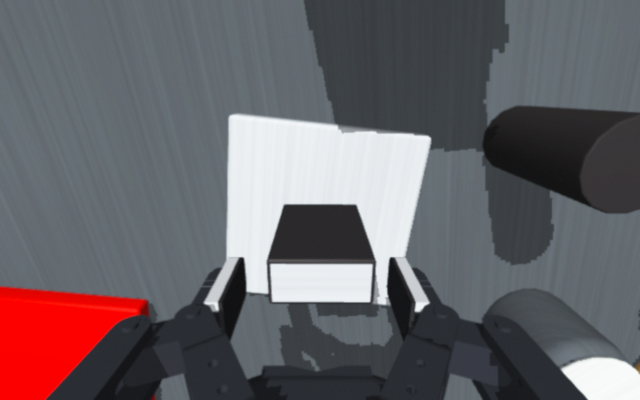

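View pics/s10.png

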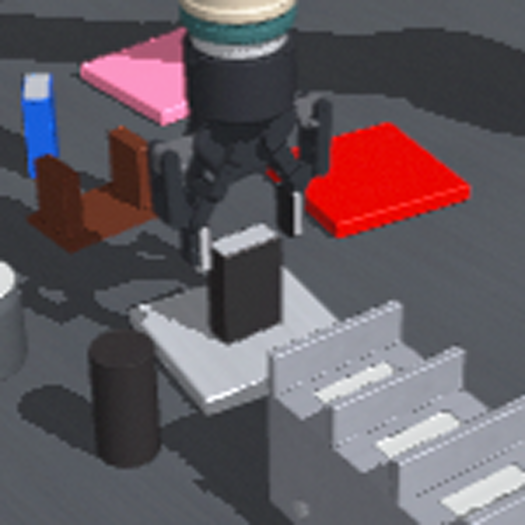

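```bash
python3 -m jog '[{"x":2,"y":1,"z":0,"ax":0,"ay":0,"az":0,"grip":65},{"x":2,"y":1,"z":0,"ax":0,"ay":0,"az":0,"grip":0},{"x":2,"y":1,"z":0,"ax":0,"ay":0,"az":0,"grip":0},{"x":2,"y":1,"z":0,"ax":0,"ay":0,"az":0,"grip":0},{"x":2,"y":1,"z":0,"ax":0,"ay":0,"az":0,"grip":0}]'; python3 -c "
from h import *
w=get_image('wrist'); save(w,'w11.png')
s=get_image('scene'); save(s,'s11.png',(230,120,380,270),3.5);
go(490.5,-107.1,84,-6.6)"
```

```text
clock: 14.4
eef_pos: [493.8, -107.5, 86.4]
tool_rot: [-1.571, -0.001, -0.114]
force: [-2.0, 0.9, 5.7]
width: 48.4
to (490.5, -107.1, 84, -6.6) shift [-3.4  2.5  0. ] turn [0.    0.001 0.001]
```

View pics/w11.png

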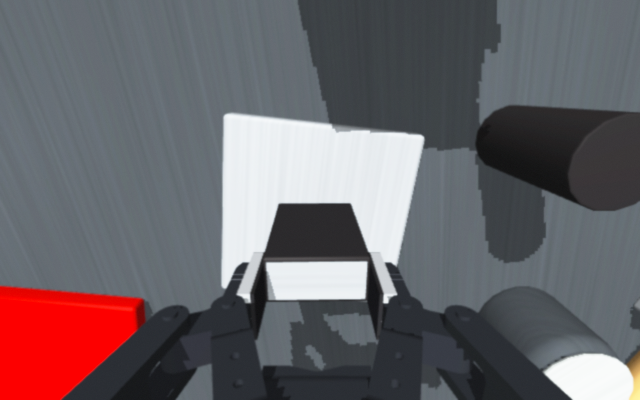

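View pics/s11.png

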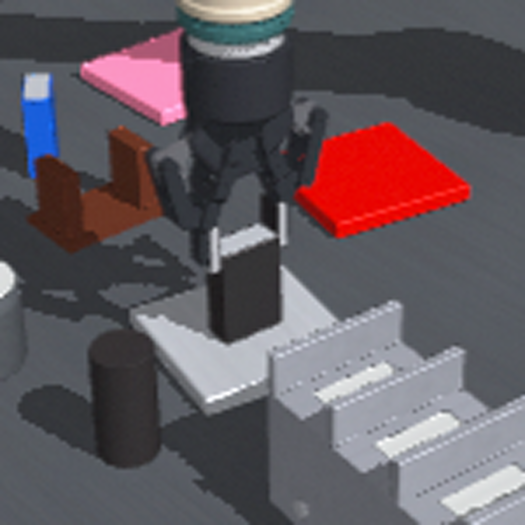

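```bash
python3 -m jog '[{"x":0,"y":-10,"z":0,"ax":0,"ay":0,"az":0,"grip":0},{"x":0,"y":-40,"z":0,"ax":0,"ay":0,"az":0,"grip":0},{"x":0,"y":-85,"z":0,"ax":0,"ay":0,"az":0,"grip":0},{"x":0,"y":-125,"z":0,"ax":0,"ay":0,"az":0,"grip":0},{"x":0,"y":-130,"z":0,"ax":0,"ay":0,"az":0,"grip":0}]'; python3 -c "
from h import *
go(556.3,138.3,215,-6.6)"
```

```text
clock: 15.0
eef_pos: [496.5, -107.6, 220.0]
tool_rot: [-1.571, -0.01, -0.114]
force: [1.7, 0.2, -7.5]
width: 48.3
to (556.3, 138.3, 215, -6.6) shift [ 31.2   5.3 251.1] turn [0.    0.001 0.01 ]
```

```bash
python3 -m jog '[{"x":6,"y":0,"z":48,"ax":0,"ay":0,"az":0,"grip":0},{"x":12,"y":0,"z":96,"ax":0,"ay":0,"az":0,"grip":0},{"x":18,"y":0,"z":144,"ax":0,"ay":0,"az":0,"grip":0},{"x":24,"y":0,"z":192,"ax":0,"ay":0,"az":0,"grip":0},{"x":30,"y":0,"z":235,"ax":0,"ay":0,"az":0,"grip":0}]'; python3 -m jog '[{"x":1,"y":0,"z":14,"ax":0,"ay":0,"az":0,"grip":0},{"x":1,"y":0,"z":16,"ax":0,"ay":0,"az":0,"grip":0},{"x":1,"y":0,"z":16,"ax":0,"ay":0,"az":0,"grip":0},{"x":1,"y":0,"z":16,"ax":0,"ay":0,"az":0,"grip":0}]'; python3 -c "
from h import *
go(556.3,138.3,215,-6.6)
w=get_image('wrist'); save(w,'w12.png'); 
s=get_image('scene'); save(s,'s12.png',(280,100,440,290),3);
go(556.3,138.3,215,-6.6)
print(proj(w,(556.1,136.3,90)))"
```

```text
clock: 15.5
eef_pos: [549.1, 124.8, 213.8]
tool_rot: [-1.571, 0.002, -0.113]
force: [0.3, -0.8, -7.3]
width: 48.4
clock: 15.9
eef_pos: [552.4, 136.1, 214.5]
tool_rot: [-1.573, 0.001, -0.116]
force: [-0.3, -1.0, -7.4]
width: 48.6
to (556.3, 138.3, 215, -6.6) shift [ 3.6 -0.5  2.7] turn [ 0.002 -0.001 -0.001]
to (556.3, 138.3, 215, -6.6) shift [3.1 0.1 2.3] turn [ 0.001 -0.001  0.   ]
[321.60388898 193.01238026]
```

View pics/w12.png

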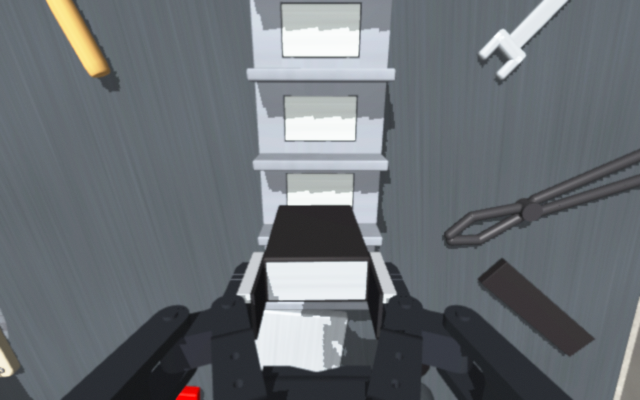

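View pics/s12.png

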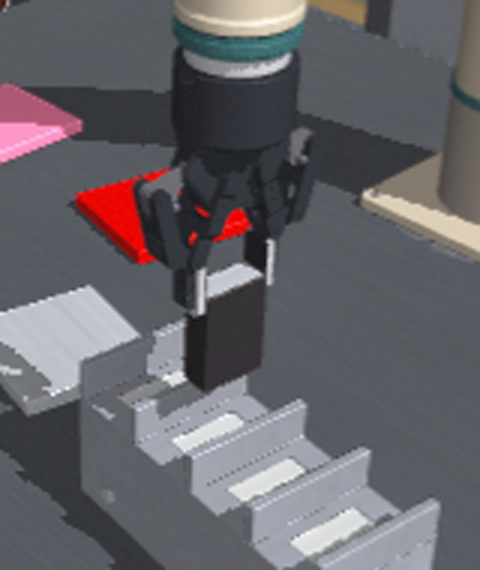

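```bash
python3 -c "
from h import *
w=get_image('wrist'); st=read_state(); print(st['eef_pos'])
save(w,'w12c.png',(230,160,400,310),4.5)
u=np.array([.1149,.9934]); xm=np.array([.9934,-.1149]); c=np.array([556.1,136.3])
for z in (140,145,150):
  a=onz(w,281,206,z)[:2]; b=onz(w,353,206,z)[:2]; print(z,np.linalg.norm(a-b),(xm@((a+b)/2-c)).round(2),(u@((a+b)/2-c)).round(2)-12, np.degrees(np.arctan2(*(b-a)[::-1])))
for z in (216,221,226):
  a=onz(w,267,260,z)[:2]; b=onz(w,367,260,z)[:2]; print(z,np.linalg.norm(a-b),(xm@((a+b)/2-c)).round(2),(u@((a+b)/2-c)).round(2)-12)
a=onz(w,289,190,90)[:2];b=onz(w,352.5,190,90)[:2];print('flap',np.linalg.norm(a-b),xm@((a+b)/2-c))
f=onz(w,320,174,90)[:2]; print('far edge flap y (17)',u@(f-c))
"
```

```text
[553.08043764 136.70775196 215.30024623]
140 50.627398261414925 -3.37 -5.23 -6.6755063546198725
145 49.402957148018714 -3.38 -3.3900000000000006 -6.675506354619835
150 48.178516034622284 -3.38 -1.5500000000000007 -6.675506354619894
216 47.29690176034604 -3.48 -4.49
221 45.48804169073581 -3.49 -1.6199999999999992
226 43.679181621125466 -3.49 1.2599999999999998
flap 54.47614701620961 -0.08916194340982825
far edge flap y (17) 17.12335993413423
```

View pics/w12c.png

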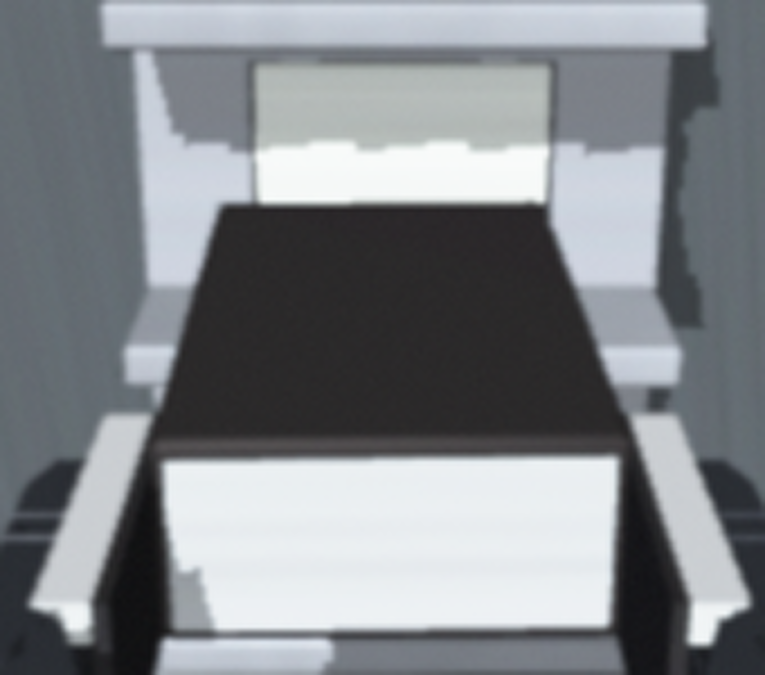

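```bash
python3 -m jog '[{"x":3.3,"y":0,"z":3.5,"ax":0,"ay":0,"az":0,"grip":0},{"x":3.3,"y":15,"z":3.5,"ax":0,"ay":0,"az":0,"grip":0},{"x":3.3,"y":30,"z":3.5,"ax":0,"ay":0,"az":0,"grip":0},{"x":3.3,"y":42,"z":3.5,"ax":0,"ay":0,"az":0,"grip":0},{"x":3.3,"y":42,"z":3.5,"ax":0,"ay":0,"az":0,"grip":0}]'; python3 -m jog '[{"x":0,"y":0,"z":0,"ax":0,"ay":0,"az":0,"grip":0}]'; python3 -c "
from h import *
w=get_image('wrist'); save(w,'w13c.png',(230,160,400,310),4.5); st=read_state(); print(st['eef_pos'])
s=get_image('scene'); save(s,'s13.png',(290,120,420,280),3.7)"
```

```text
clock: 16.55
eef_pos: [555.9, 140.9, 171.9]
tool_rot: [-1.572, 0.002, -0.114]
force: [-1.1, -0.3, -7.7]
width: 48.1
clock: 16.65
eef_pos: [557.2, 141.6, 173.6]
tool_rot: [-1.57, -0.001, -0.114]
force: [-0.4, -0.4, -6.5]
width: 48.4
[557.55187972 141.78961872 174.10492695]
```

View pics/w13c.png

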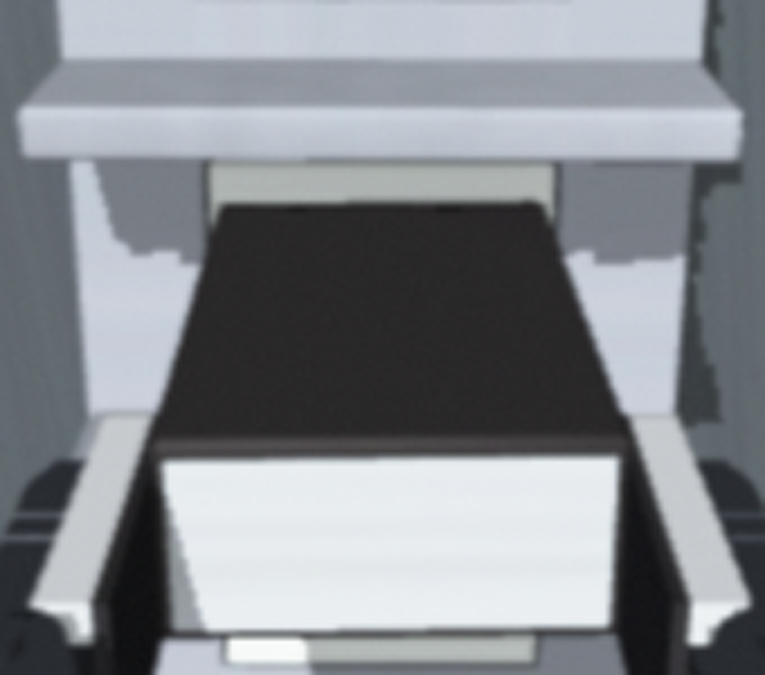

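View pics/s13.png

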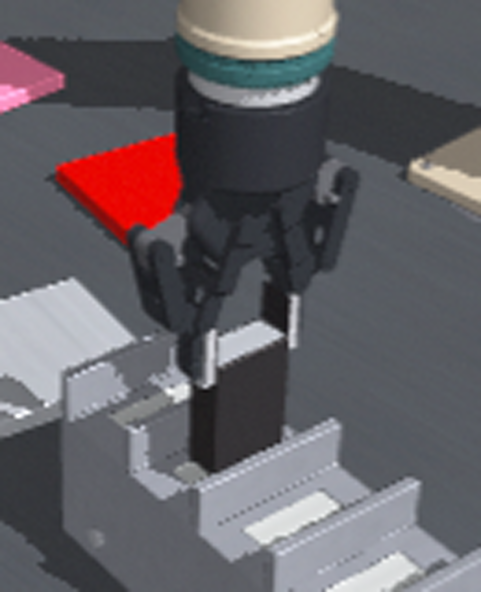

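```bash
python3 -c "
from h import *
w=get_image('wrist')
u=np.array([.1149,.9934]); xm=np.array([.9934,-.1149]); c=np.array([556.1,136.3])
for z in (101,104,107):
  a=onz(w,230+(220-2)/4.5,160+203/4.5,z)[:2]; b=onz(w,230+(545-2)/4.5,160+203/4.5,z)[:2]; print(z,np.linalg.norm(a-b),xm@((a+b)/2-c),u@((a+b)/2-c)-12)
# near sliver: flap0 seen in front of top edge; fence1 (between 1 and 2) near top edge z120 should be u=27
for q in [(20,158),(742,158)]:
  p=onz(w,230+q[0]/4.5,160+q[1]/4.5,112)[:2]; print(xm@(p-c),u@(p-c))
p=onz(w,230+383/4.5,160+110/4.5,120)[:2]; print('fence near top edge z120', xm@(p-c),u@(p-c))
print(read_state()['eef_pos'])
"
```

```text
101 50.30296326340839 -0.8452016662796381 2.2548658383199545
104 49.56738299759972 -0.8337326395901051 3.3405038638673847
107 48.831802731791065 -0.8222636129005725 4.426141889414815
-52.978283682479876 25.150600666533233
51.573594687082 25.1821256842219
fence near top edge z120 -0.42190273431892455 34.71010417671876
[557.61094936 141.82875257 174.39670303]
```

```bash
python3 -m jog '[{"x":0.7,"y":6,"z":-0.5,"ax":0,"ay":0,"az":0,"grip":0},{"x":0.7,"y":12,"z":-0.5,"ax":0,"ay":0,"az":0,"grip":0},{"x":0.7,"y":17,"z":-0.5,"ax":0,"ay":0,"az":0,"grip":0},{"x":0.7,"y":20,"z":-0.5,"ax":0,"ay":0,"az":0,"grip":0}]'; python3 -m jog '[{"x":0,"y":4,"z":0,"ax":0,"ay":0,"az":0,"grip":0},{"x":0,"y":8,"z":0,"ax":0,"ay":0,"az":0,"grip":0},{"x":0,"y":8,"z":0,"ax":0,"ay":0,"az":0,"grip":0}]'
```

```text
clock: 17.2
eef_pos: [557.7, 141.1, 153.1]
tool_rot: [-1.57, -0.001, -0.114]
force: [0.4, 0.5, -4.6]
width: 48.6
clock: 17.5
eef_pos: [557.3, 141.3, 144.9]
tool_rot: [-1.57, -0.0, -0.114]
force: [1.2, 1.0, -6.9]
width: 48.4
```

```bash
python3 -m jog '[{"x":0,"y":4,"z":0,"ax":0,"ay":0,"az":0,"grip":0},{"x":0,"y":8,"z":0,"ax":0,"ay":0,"az":0,"grip":0},{"x":0,"y":12,"z":0,"ax":0,"ay":0,"az":0,"grip":0},{"x":0,"y":12,"z":0,"ax":0,"ay":0,"az":0,"grip":0}]'; python3 -m jog '[{"x":0,"y":4,"z":0,"ax":0,"ay":0,"az":0,"grip":0},{"x":0,"y":8,"z":0,"ax":0,"ay":0,"az":0,"grip":0},{"x":0,"y":12,"z":0,"ax":0,"ay":0,"az":0,"grip":0},{"x":0,"y":12,"z":0,"ax":0,"ay":0,"az":0,"grip":0}]'; python3 -c "
from h import *
w=get_image('wrist'); save(w,'w14c.png',(230,160,400,310),4.5); 
s=get_image('scene'); save(s,'s14.png',(290,150,420,280),4)"
```

```text
clock: 17.9
eef_pos: [557.1, 140.7, 132.8]
tool_rot: [-1.571, 0.0, -0.114]
force: [0.0, 1.5, -8.2]
width: 48.2
clock: 18.3
eef_pos: [557.2, 140.7, 120.8]
tool_rot: [-1.571, 0.0, -0.114]
force: [-0.1, 1.0, -7.6]
width: 48.1
```

View pics/w14c.png

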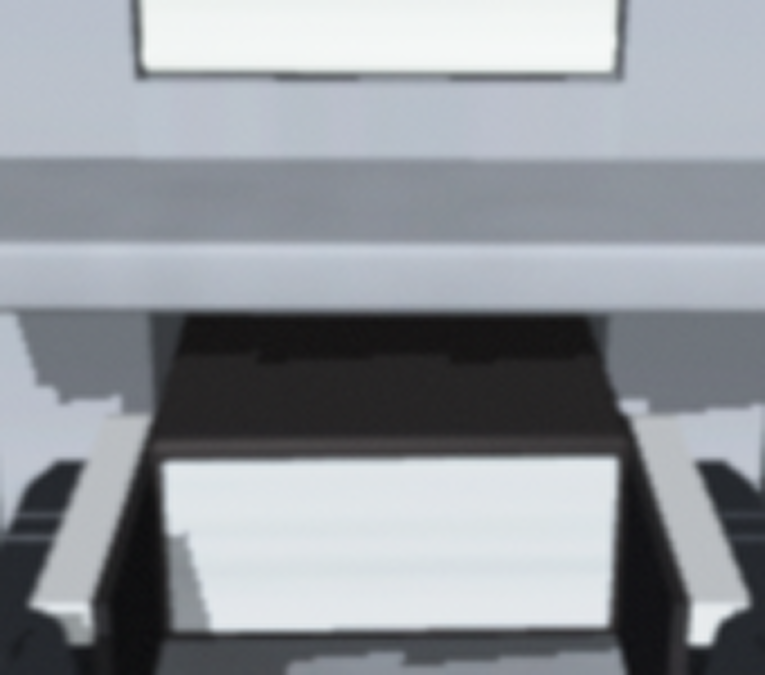

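View pics/s14.png

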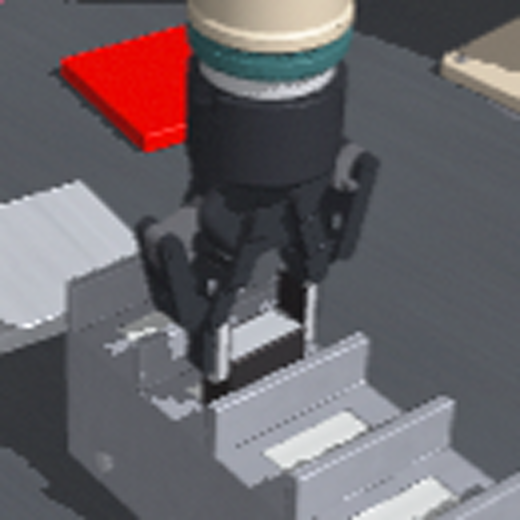

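```bash
python3 -m jog '[{"x":0,"y":4,"z":0,"ax":0,"ay":0,"az":0,"grip":0},{"x":0,"y":8,"z":0,"ax":0,"ay":0,"az":0,"grip":0},{"x":0,"y":10,"z":0,"ax":0,"ay":0,"az":0,"grip":0},{"x":0,"y":10,"z":0,"ax":0,"ay":0,"az":0,"grip":0}]'; python3 -m jog '[{"x":0,"y":2,"z":0,"ax":0,"ay":0,"az":0,"grip":0},{"x":0,"y":4,"z":0,"ax":0,"ay":0,"az":0,"grip":0},{"x":0,"y":4,"z":0,"ax":0,"ay":0,"az":0,"grip":0}]'
```

```text
clock: 18.8
eef_pos: [557.4, 140.9, 111.1]
tool_rot: [-1.571, -0.0, -0.114]
force: [-0.6, 0.8, -8.2]
width: 48.4
clock: 19.1
eef_pos: [557.6, 140.9, 107.3]
tool_rot: [-1.571, -0.001, -0.114]
force: [0.0, 0.5, -8.5]
width: 48.2
```

```bash
python3 -m jog '[{"x":0,"y":1.5,"z":0,"ax":0,"ay":0,"az":0,"grip":0},{"x":0,"y":3,"z":0,"ax":0,"ay":0,"az":0,"grip":0},{"x":0,"y":3,"z":0,"ax":0,"ay":0,"az":0,"grip":0}]'; python3 -m jog '[{"x":0,"y":0,"z":0,"ax":0,"ay":0,"az":0,"grip":54},{"x":0,"y":0,"z":0,"ax":0,"ay":0,"az":0,"grip":62},{"x":0,"y":0,"z":0,"ax":0,"ay":0,"az":0,"grip":66},{"x":0,"y":0,"z":0,"ax":0,"ay":0,"az":0,"grip":66}]'; python3 -c "
from h import *
w=get_image('wrist'); save(w,'w15.png',(180,160,450,360),2.9); 
s=get_image('scene'); save(s,'s15.png',(290,150,420,280),4)"
```

```text
clock: 19.4
eef_pos: [557.6, 140.9, 104.4]
tool_rot: [-1.571, -0.001, -0.114]
force: [-0.0, 0.4, -8.4]
width: 48.5
clock: 19.8
eef_pos: [558.1, 141.0, 105.2]
tool_rot: [-1.57, -0.002, -0.114]
force: [-0.3, -0.7, -0.3]
width: 66.0
```

View pics/w15.png

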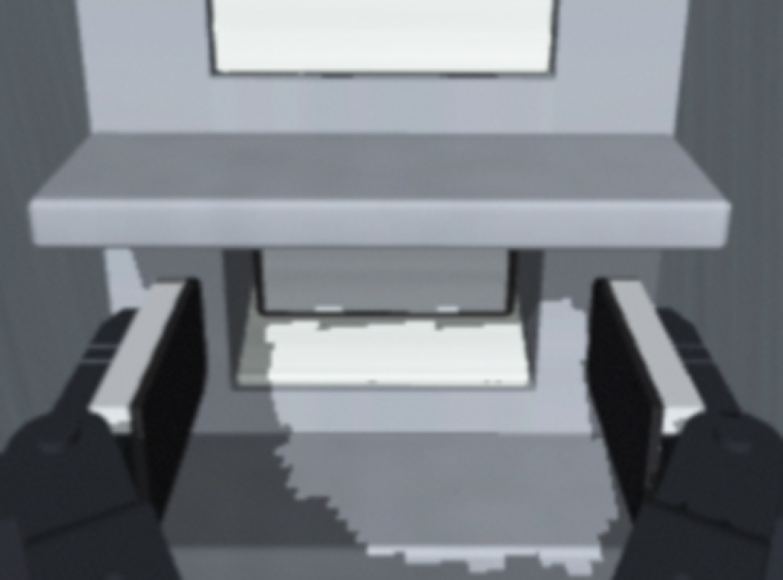

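View pics/s15.png

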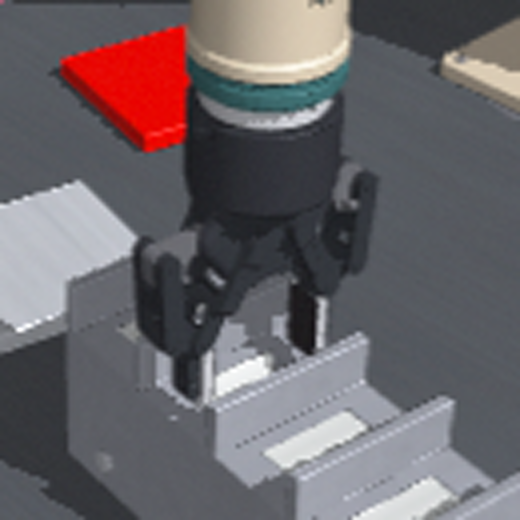

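```bash
python3 -m jog '[{"x":0,"y":-15,"z":0,"ax":0,"ay":0,"az":0,"grip":66},{"x":0,"y":-40,"z":0,"ax":0,"ay":0,"az":0,"grip":60},{"x":0,"y":-60,"z":0,"ax":0,"ay":0,"az":0,"grip":30},{"x":0,"y":-60,"z":0,"ax":0,"ay":0,"az":0,"grip":0},{"x":0,"y":-60,"z":0,"ax":0,"ay":0,"az":0,"grip":0}]'; python3 -c "
from h import *
w=get_image('wrist'); save(w,'w16.png',(230,110,410,290),4)
u=np.array([.1149,.9934]); xm=np.array([.9934,-.1149]); c=np.array([556.1,136.3])
print(proj(w,(556.1,136.3,90)))
import itertools
for z in (84,90): print(z,[ (proj(w,[*(c+a*25*xm+b*12*u),z]).round(1)).tolist() for a,b in ((-1,1),(1,1),(1,-1),(-1,-1))])
"
```

```text
clock: 20.4
eef_pos: [557.7, 140.9, 164.7]
tool_rot: [-1.57, -0.002, -0.114]
force: [-0.9, 0.6, 0.3]
width: 16.7
[315.70201969 221.82127874]
84 [[281.0, 203.2], [350.4, 203.2], [349.3, 233.5], [282.1, 233.5]]
90 [[280.1, 206.0], [351.3, 206.1], [350.1, 237.1], [281.3, 237.0]]
```

View pics/w16.png

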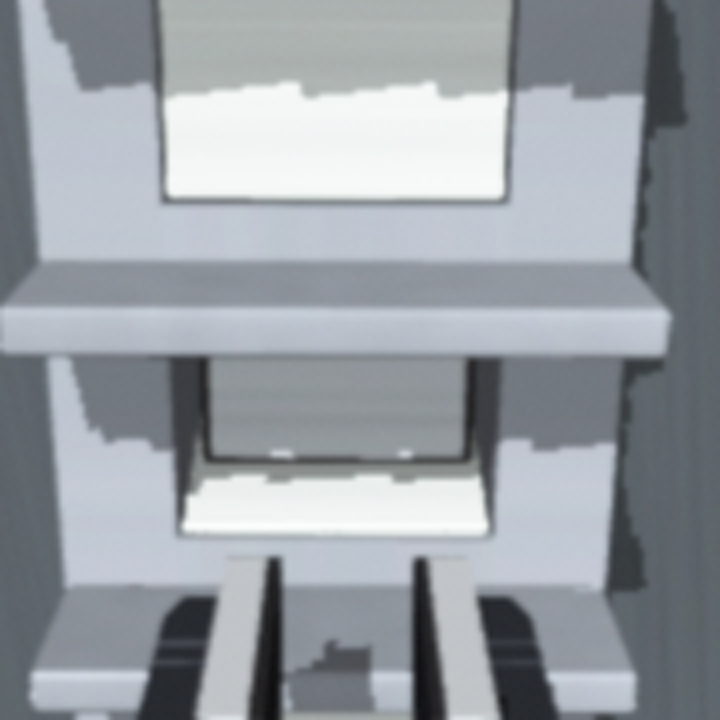

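```bash
python3 -m jog '[{"x":-1,"y":30,"z":0,"ax":0,"ay":0,"az":0,"grip":0},{"x":-1,"y":50,"z":0,"ax":0,"ay":0,"az":0,"grip":0},{"x":-1,"y":63,"z":0,"ax":0,"ay":0,"az":0,"grip":0},{"x":-1,"y":63,"z":0,"ax":0,"ay":0,"az":0,"grip":0}]'; python3 -m jog '[{"x":0,"y":2,"z":0,"ax":0,"ay":0,"az":0,"grip":0},{"x":0,"y":4,"z":0,"ax":0,"ay":0,"az":0,"grip":0},{"x":0,"y":4,"z":0,"ax":0,"ay":0,"az":0,"grip":0}]'
```

```text
clock: 20.85
eef_pos: [554.9, 140.5, 99.1]
tool_rot: [-1.573, 0.003, -0.114]
force: [-0.2, -0.2, 0.0]
width: 0.2
clock: 21.15
eef_pos: [557.1, 141.2, 98.1]
tool_rot: [-1.57, -0.002, -0.114]
force: [-0.1, 0.0, 1.0]
width: -0.1
```

```bash
python3 -m jog '[{"x":0,"y":1.5,"z":0,"ax":0,"ay":0,"az":0,"grip":0},{"x":0,"y":1.5,"z":0,"ax":0,"ay":0,"az":0,"grip":0}]'; python3 -m jog '[{"x":0,"y":1.5,"z":0,"ax":0,"ay":0,"az":0,"grip":0},{"x":0,"y":1.5,"z":0,"ax":0,"ay":0,"az":0,"grip":0}]'
```

```text
clock: 21.35
eef_pos: [556.8, 141.1, 96.3]
tool_rot: [-1.57, -0.002, -0.114]
force: [-0.6, 0.5, 0.8]
width: -0.4
clock: 21.55
eef_pos: [557.0, 141.2, 95.1]
tool_rot: [-1.57, -0.002, -0.114]
force: [-1.1, -0.4, 4.6]
width: -0.1
```

```bash
python3 -m jog '[{"x":0,"y":1.5,"z":0,"ax":0,"ay":0,"az":0,"grip":0},{"x":0,"y":1.5,"z":0,"ax":0,"ay":0,"az":0,"grip":0}]'; python3 -m jog '[{"x":0,"y":-30,"z":0,"ax":0,"ay":0,"az":0,"grip":0},{"x":0,"y":-75,"z":0,"ax":0,"ay":0,"az":0,"grip":0},{"x":0,"y":-120,"z":-10,"ax":0,"ay":0,"az":0,"grip":0},{"x":-30,"y":-140,"z":-50,"ax":0,"ay":0,"az":0,"grip":0},{"x":-60,"y":-140,"z":-90,"ax":0,"ay":0,"az":0,"grip":0}]';  python3 -m jog '[{"x":-20,"y":0,"z":-45,"ax":0,"ay":0,"az":0,"grip":0},{"x":-40,"y":0,"z":-90,"ax":0,"ay":0,"az":0,"grip":0},{"x":-40,"y":0,"z":-135,"ax":0,"ay":0,"az":0,"grip":0},{"x":-40,"y":0,"z":-180,"ax":0,"ay":0,"az":0,"grip":0},{"x":-40,"y":0,"z":-180,"ax":0,"ay":0,"az":0,"grip":0}]'; python3 -c "
from h import *
s=get_image('scene'); save(s,'s17.png'); save(s,'s17c.png',(290,190,440,340),4)
t=get_image('top'); save(t,'t17.png',(160,100,460,220),2.6)
save(t,'t17c.png',(160,115,300,205),5)"
```

```text
clock: 21.75
eef_pos: [557.0, 141.2, 95.0]
tool_rot: [-1.571, -0.002, -0.114]
force: [-4.7, -1.7, 16.8]
width: -0.2
clock: 22.25
eef_pos: [490.9, 61.7, 235.6]
tool_rot: [-1.568, -0.008, -0.112]
force: [0.8, -1.6, 0.1]
width: -0.1
clock: 22.75
eef_pos: [427.3, -119.9, 232.6]
tool_rot: [-1.574, -0.0, -0.125]
force: [-0.6, -0.1, 0.0]
width: -0.0
```

View pics/s17c.png

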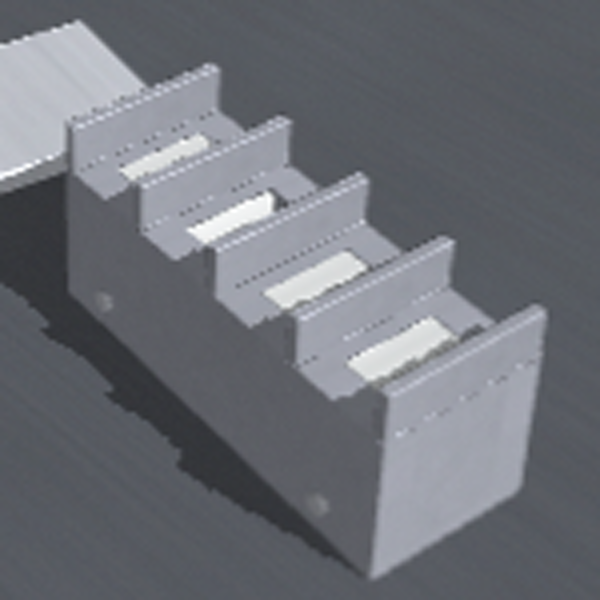

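View pics/s17.png

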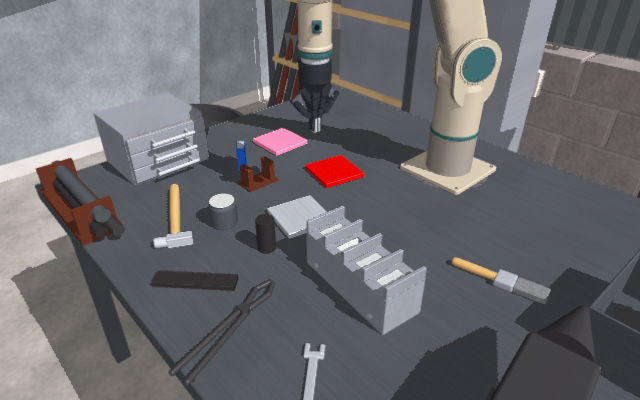

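View pics/t17c.png

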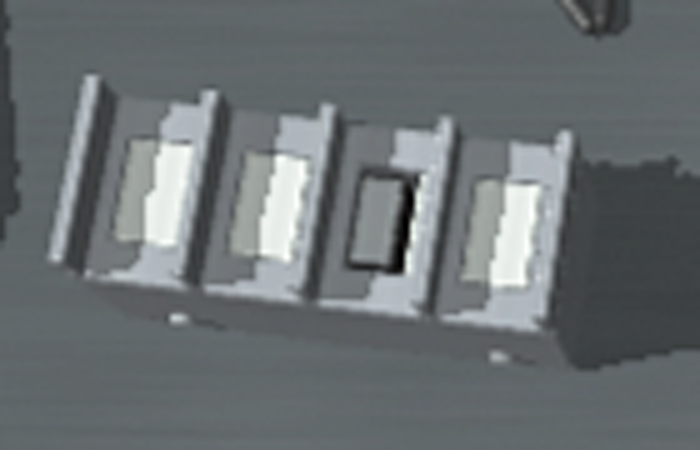

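```bash
python3 -c "
from cell import *
print(finish_job()); print(read_state()['clock'])"
```

```text
the job is handed in; nothing more can be done
None
the job is handed in; nothing more can be done
```

The blank is loaded in pocket 1, standing on the pocket's floor below the magazine's top, and the job is handed in at about 23 s.

- **Finding the pocket:** I pressed two flaps. Flap 0 was stiff, reaching 30 N after about 2 mm. Flap 1 swung down about 15 mm with under 3 N, so pocket 1 was the empty one. I did not press flaps 2 and 3.
- **Moving the blank:** I lifted it out of the cradle by its broad faces and stood it on the bright block. There I let go, turned the gripper 90° and took it by its narrow ends. I lowered it through flap 1 and released it about 25–30 mm above the floor, so it dropped the rest.
- **Last checks:** A closed-finger press met the blank's top about 84 mm above the table, firm at 17 N, which is 6 mm below the magazine's top. The top view shows the blank inside pocket 1 with the flap hanging open. By the wrist view it leans towards the pocket's +y wall, about 6 mm off centre, which is the limit of its play.
- **Bystanders:** By eye in the final scene picture, the tin, the billet and the blue look-alike stand where they were. I did not re-measure them.
- **What disagreed:** Measured tool positions read 1–3 mm off the camera positions in places, so I corrected alignment from the wrist view. One approach to the cradle overshot by about 25 mm in free air and was corrected. No check failed.

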